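Clamp the snap anvil with the wing knob under the stand's shelf

ROBOT

A 6-joint arm with a two-finger parallel gripper is mounted at the origin on a cart in front of the work surface, level with it; the furniture and walls round the work are solid. World frame = base frame: x ahead of the robot, y to its left, z up, the work surface at z = 0. Lengths are in m, angles in rad, forces in N, time in s.
With the tool pointing down it reaches from about 0.375 to 0.975 m from the base axis. Payload 3.8 kg.
Tool frame: the origin (TCP) lies at the very end of the fingers, on their centre line; the grasp point (between the pads) lies 19 mm behind it (ctrl.pinch_z is the distance from the TCP to the grasp point, in m); z points along the fingers, y is the direction in which the jaws open and shut (so a half turn about z gives the same grasp; the last joint's range is limited). The gripper opens to 85 mm and grips with 20 to 120 N. Pads are 22 mm wide; open, the fingers measure 114 mm over their backs; the gripper's body (76 mm by 85 mm) begins 54 mm behind the grasp point. The pads swing forward as they close: fully open they stand 13 mm farther back than shut.
Start: joints at [1.293, 0.264, 1.604, -0, 1.274, -0.037], TCP at [0.161, 0.656, 0.197] pointing down, gripper open.
Joint ranges: [-2.63, 2.63], [-0.94, 2.18], [0.31, 2.57], [-1.31, 4.45], [0, 2.66], [-2.55, 2.55]. Speed limits (rad/s): [2.57, 2.57, 3.14, 3.14, 3.14, 3.14].

INTERFACE

Orientations are given as [roll, pitch, yaw] about the fixed x, y, z axes, in that order (R = Rz(yaw) Ry(pitch) Rx(roll)).
In Python, from workcell import ctrl gives the robot as it stands.
- The arm moves only by the tool drive_tool, never from a script. Its argument "targets" is a list of rows, each a list of 3 entries, a list of its own where there are three numbers: the shift along the tool's x, y, z in cm, then the turn, a rotation vector about the tool's x, y, z in degrees, then the closure in counts, from 0 (fully open) to 255 (shut). In form: [[[x, y, z], [ax, ay, az], jaw], ...]. A call has exactly 10 rows; each row is the pose to reach, as a shift and turn from the pose commanded when the call began, along the tool's axes at that moment; what a row does not reach only later rows make up. A row lasts 1/10 s, in which the tool goes at most 50 mm and 8.59 degrees, less where a joint would pass 70% of its speed; a pose out of reach is approached as far as the arm can. A call with a gripper value outside its range is refused whole. The fingers move at their own pace and stop on an object; "newtons" is the grip in N (left out, the last holds). Time passes only in rows, so rows that repeat a pose let the fingers close, or fill a call up. It gives the time, the measured TCP pose, the force and the opening at its end, in the units of the state.
- ctrl.read_state(): the state, without advancing time (a new reading comes with each control period).
- ctrl.snapshot(name): name is "side" or "top" or "wrist"; returns (picture, depth): 384x512x3 uint8, red, green, blue; 384x512 float32, m along the optical axis (not along the pixel's ray), 0 where there is no reading.
- ctrl.camera_info(name): a dict with "camera_matrix" (3x3 intrinsics, pixels), "k1" (the pictures are not rectified: a ray, as slopes to the right and down, at radius r is drawn at 1 + k1 r^2 times it, then the intrinsics apply), "R" (3x3) and "t" (3): a world point X has camera coordinates R X + t; the wrist camera has in their place "T_tool_cam" (4x4, takes a point from camera to tool coordinates, whose origin is the TCP and whose axes are the flange's). Camera axes: x right, y down, z forward; pixel columns grow to the right and rows downward; lengths in m; the calibration is good to about 2 mm. A picture is of the moment at which its call begins: read the wrist's pose just before it. camera_info takes no time and is no camera call.
- ctrl.sign_off(): hands the job in, once; it reports no verdict.
The state is a dict: "time_s": time; "joint_positions": joint angles; "qvel": joint speeds; "joint_torque": joint torques, N m; "ee_pos": TCP position; "tool_rot": TCP orientation; "ft_force": force on the tool from outside, world axes, zero at the start; "ft_torque": the same for the moment, N m; "grip_width": finger opening in m.
Only numpy, scipy, OpenCV 4.12 (cv2) and the standard library are available. Lean on these libraries where they do the work, as an engineer would, in place of code of your own. Each camera call takes 0.05 s, during which the arm holds its last target. There are 200 camera calls.

TASK

Set the round steel anvil down flat on the shelf of the raised clamping stand, between the sliding jaw and the V-shaped fence, and let go of it. Then turn the red wing knob on the underside of the shelf until the jaw grips the anvil firmly: nip it up by feel without overtightening or forcing anything, work the jaw by the knob alone, and leave the knob tight. Do not disturb the two jars and the standing snap setter.

Things in the scene. Friction and masses are not known exactly. Their poses are not given: they have to be found in the camera images.
- stand: Fixed clamping stand: grey foot 180x120x10 mm, grey column at the back (x 113 to 143 mm), aluminium shelf with its top 135 and underside 121 mm above the worktop, x 42 to 145, y -66 to 66 mm, with a narrow nose in front of it (x -20 to 42, y -25 to 25 mm) that carries the knob below. Origin on the worktop below the knob's axis; x points from the open front to the column, y to the left seen from the front, z up.
- nest (a point): Point on the shelf's top where the anvil's underside should be set down: stand x 75, y -9, z 135 mm; axes as the stand's. Set down within 3 mm of it, the anvil clears the open jaw and the fence. Grasp the anvil across the stand's x, to leave the fingers room. The point stays fixed on the stand.
- vee (a point): Mean seat of the anvil's underside in the steel V fence (90 degree V open to -y, about 60 mm along x, 14 mm high, on the +y side of the shelf): stand x 75, y 0, z 135 mm; axes as the stand's. The fence was set by hand before the work and does not move now, but its true seat is anywhere within 5 mm either way in y of this point; that is not reported.
- jaw: Steel sliding jaw on the shelf, 36 mm along x, 14 mm high, moving along the stand's y. Origin on its line at stand x 75, z 135 mm; its flat pressing face lies 25.5 mm to the -y side of this origin and looks to +y. Driven by the knob through a rack, 12 mm per rad, with a stiff spring pack (40 N per mm) between rack and jaw; not to be pushed by hand.
- knob (a joint): Wing knob's angle, rad, about the stand's z; positive = anticlockwise from above = jaw closes (+y). 0: front wing points straight to the front (-x). Starts at -1.0 to -0.75 (front wing towards +y, jaw open), range -1.1 to 1.1. Closing sweeps the front wing from the +y to the -y side. Depending on the fence the jaw meets the seated anvil at -0.1 to 0.75.
- knob_axis (a point): On the knob's axis, 89 mm up (middle height of the wings); axes as the stand's. Feel of the knob: brake drag 0.25 N m (4.5 N pushing at 58 mm radius) and holds it where it is left. Once the jaw bears on the seated anvil the load climbs by about 0.5 N m per 0.1 rad: 0.38 N m (6.5 N) is the least for a firm grip, 0.45 N m (8 N) is right, over 0.8 N m (14 N) overtight, as felt while turning (at rest the brake hides part).
- wing (a point): Middle of the front wing's free part, 58 mm from the axis, 89 mm up; x points along the wing to the axis, z up. The knob is a black hub (34 mm across) below a black housing under the shelf, with a red bar 144 mm long (72 each side), 11 mm thick, 81 to 97 mm up. The front wing sticks out past the shelf's nose; a fingertip from above can push it sideways.
- anvil_center (a point): Centre of the loose round steel anvil: a disc 43 mm across and 18 mm high, about 0.16 kg, lying flat on the worktop left of the stand, its z upward.
- brass_jar_center (a point): Centre of a loose screw jar of brass rivets with a black lid, 55 mm across, 55 mm high; not to be disturbed.
- black_jar_center (a point): Centre of a loose screw jar of black studs with a pale lid, 46 mm across, 60 mm high; not to be disturbed.
- snap_setter_center (a point): Centre of a loose steel snap setter standing on end, 21 mm across, 104 mm high; not to be disturbed.
- anvil: The same anvil; origin at the centre of its underside, z up.
Not all that is in view belongs to the job. What is shaped like the anvil but pink or turquoise is not meant.

How it is judged:
On the way:
1. the anvil lies flat on the shelf between jaw and fence, released, with the jaw still open (horizontal distance between anvil and nest below 0.012 m and z of anvil in the frame of nest between -0.003 and 0.003 m and angle between anvil's own z axis and vertical below 0.06 rad and contact force between the fingers and anvil below 0.2 N and contact force between jaw and anvil below 5 N), for 0.2 s.
At the end, for the whole second after the job is handed in: The anvil lies flat (within 3 mm of the shelf's surface, tilt under 0.06 rad) between jaw and fence, within 5 mm of the nest's line along the stand's x and within 18 mm of the nest point, at rest, and the jaw presses it with more than 10 N by itself (contact force between jaw and anvil above 10 N and x of anvil in the frame of nest between -0.005 and 0.005 m and horizontal distance between anvil and nest below 0.018 m and z of anvil in the frame of nest between -0.003 and 0.003 m and angle between anvil's own z axis and vertical below 0.06 rad and linear speed of anvil below 0.01 m/s); the robot touches nothing.
It fails at once if the jaw presses the anvil with more than 50 N (overtightened) (contact force between jaw and anvil above 50 N).
It fails at once if the robot pushes the stand or its knob with more than 25 N (contact force between any of the arm, the fingers and stand above 25 N).
It fails at once if the jaw is pushed directly by the robot with more than 8 N (contact force between any of the arm, the fingers and jaw above 8 N).
It fails at once if a jar or the snap setter is moved more than 20 mm or tipped (distance of any of brass_jar_center, black_jar_center, snap_setter_center from where it was at the start of the episode above 0.02 m or angle between any of brass_jar_center, black_jar_center, snap_setter_center's own z axis and vertical above 0.3 rad).
It also fails if it takes over 64 s, if anything falls off the work surface, if the arm or the gripper's body presses on something with over 40 N, if the wrist force passes 120 N, or if a joint passes its speed limit or range.

## Working session

There is one attempt and no reset: what is moved stays moved. The work goes in short steps, Python scripts to look and compute and a tool call to move; the robot and the scene stay as the last step left them, time stands still between calls to the robot, and variables do not carry over. Pictures are saved under pics/ and viewed, about 8 in all and at most 12, crops included, and the job is handed in when it is done.

Besides the shell and the picture viewer there is one more tool, called as name([rows], argument=value, ...), one row to a line, values as JSON. drive_tool: Moves the arm, as the interface text tells. Its arguments: {"type":"object","properties":{"targets":{"type":"array"},"newtons":{"type":"number"}},"required":["targets"]}

```bash
mkdir -p pics
cat > h.py <<'E'
import numpy as np, cv2
from workcell import ctrl
from scipy.spatial.transform import Rotation as Ro
def snap(n,f=None):
    s=ctrl.read_state(); p,d=ctrl.snapshot(n)
    if f: cv2.imwrite('pics/'+f,p[:,:,::-1])
    return s,p,d
def toolT(s):
    T=np.eye(4);T[:3,:3]=Ro.from_euler('xyz',s['tool_rot']).as_matrix();T[:3,3]=s['ee_pos'];return T
def cam(n,s=None):
    c=ctrl.camera_info(n);K=np.array(c['camera_matrix'])
    if n=='wrist': W=toolT(s)@np.array(c['T_tool_cam'])
    else:
        W=np.eye(4);R=np.array(c['R']);W[:3,:3]=R.T;W[:3,3]=-R.T@np.array(c['t'])
    return K,c['k1'],W
def rays(n,uv,s=None):
    K,k1,W=cam(n,s)
    x=cv2.undistortPoints(np.float64(uv).reshape(-1,1,2),K,np.array([k1,0,0,0,0.]))[:,0]
    return np.c_[x,np.ones(len(x))]@W[:3,:3].T, W[:3,3]
def onplane(n,uv,z,s=None):
    r,o=rays(n,uv,s); return o+r*((z-o[2])/r[:,2])[:,None]
def cloud(n,d,s=None):
    h,w=d.shape;uv=np.stack(np.meshgrid(np.arange(w),np.arange(h)),-1).reshape(-1,2)
    r,o=rays(n,uv,s); P=o+r*d.reshape(-1,1); P[d.ravel()==0]=np.nan; return P.reshape(h,w,3)
def proj(n,X,s=None):
    K,k1,W=cam(n,s);C=np.linalg.inv(W);r=cv2.Rodrigues(C[:3,:3])[0]
    return cv2.projectPoints(np.float64(X).reshape(-1,1,3),r,C[:3,3],K,np.array([k1,0,0,0,0.]))[0][:,0]
E
python3 - <<'E'
from h import *
for n in('side','top'):
    s,p,d=snap(n);cv2.imwrite(f'pics/{n}0.png',p[:,:,::-1]); np.save(n+'0.npy',d)
    print(n,cam(n)[2].round(3).tolist())
a=cv2.imread('pics/side0.png');b=cv2.imread('pics/top0.png')
cv2.imwrite('pics/both0.png',cv2.resize(np.hstack([a,b]),(800,300)))
print(s, ctrl.pinch_z)
E
```

```text
side [[-0.977, -0.117, 0.177, 0.393], [-0.212, 0.522, -0.826, 0.759], [0.004, -0.845, -0.535, 0.583], [0.0, 0.0, 0.0, 1.0]]
top [[-0.024, -0.991, 0.133, 0.436], [-1.0, 0.025, 0.006, 0.028], [-0.009, -0.133, -0.991, 1.111], [0.0, 0.0, 0.0, 1.0]]
{'time_s': 0.05, 'joint_positions': array([ 1.29308811e+00,  2.64755500e-01,  1.60536005e+00, -3.18692989e-05,
        1.27373091e+00, -3.69170357e-02]), 'qvel': array([ 0.00104741, -0.00020187, -0.00087156,  0.00117774, -0.00060795,
       -0.00044238]), 'joint_torque': array([ 1.45899207e-04, -5.17041385e+01, -3.68836498e+01, -1.81175683e-04,
        7.35593727e-03, -3.04229491e-05]), 'ee_pos': array([0.16076972, 0.6547395 , 0.19616809]), 'tool_rot': array([-3.13933926e+00, -5.27533102e-05,  2.90081077e+00]), 'ft_force': array([ 0.50678521,  0.46415294, -0.59037342]), 'ft_torque': array([ 0.02482879, -0.01986615, -0.05317393]), 'grip_width': 0.085504201529159} 0.0187
```

View pics/top0.png

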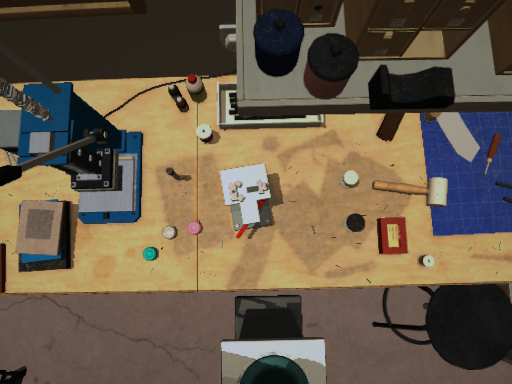

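View pics/side0.png

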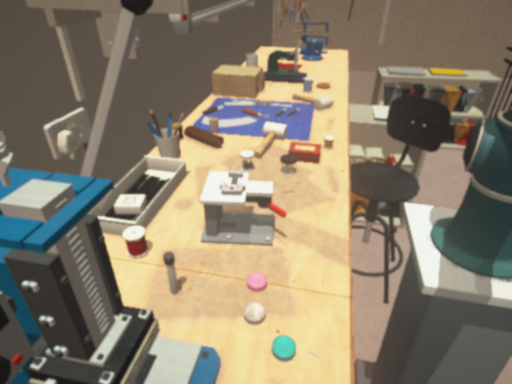

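The top view shows the stand at about (247,195), the white anvil at (169,232), the decoys at (195,228) and (151,254), and the setter at (172,173). The side view shows the anvil at (255,313). Next I'll measure these.

Run:
```python
from h import *
p=cv2.imread('pics/top0.png')[:,:,::-1];d=np.load('top0.npy');P=cloud('top',d)
# anvil
def blob(P,m,seed):
    n,l,st,c=cv2.connectedComponentsWithStats(m.astype(np.uint8));k=l[seed[1],seed[0]];return l==k,c[k],k
m=(P[...,2]>0.010)&(P[...,2]<0.03)
b,c,k=blob(P,m,(169,232));print('anvil',k,b.sum(),c,onplane('top',[c],.018),np.nanmean(P[b],0))
# shelf top
m=(P[...,2]>.127)&(P[...,2]<.143)
m[:160]=0;m[235:]=0;m[:,:210]=0;m[:,285:]=0
v,u=np.nonzero(m);X=onplane('top',np.c_[u,v],.135)[:,:2]
print('shelf n',len(u),np.nanmedian(P[m][:,2]));r=cv2.minAreaRect(np.float32(X*1000));print(r)
for nm,uv,lo,hi in(('setter',(172,173),.09,.115),('brass',(355,222),.045,.065),('black',(350,178),.05,.07)):
    m=(P[...,2]>lo)&(P[...,2]<hi);w=np.zeros_like(m);w[uv[1]-14:uv[1]+15,uv[0]-14:uv[0]+15]=1;m&=w
    print(nm,m.sum(),np.nanmedian(P[m],0) if m.any() else P[uv[1],uv[0]])
# red wings
hsv=cv2.cvtColor(p,cv2.COLOR_RGB2HSV);red=((hsv[...,0]<8)|(hsv[...,0]>172))&(hsv[...,1]>150)&(hsv[...,2]>90)
red[:185]=0;red[245:]=0;red[:,:225]=0;red[:,280:]=0
n,l,st,c=cv2.connectedComponentsWithStats(red.astype(np.uint8));
for i in range(1,n):print(st[i],c[i],onplane('top',[c[i]],.097))
cv2.imwrite('pics/crop1.png',cv2.resize(p[150:250,140:290,::-1],(800,533),interpolation=cv2.INTER_CUBIC))
ps=cv2.imread('pics/side0.png')[:,:,::-1];hs=cv2.cvtColor(ps,cv2.COLOR_RGB2HSV)
Q=cloud('side',np.load('side0.npy'));print('side anvil px',Q[310,255],Q[295,170])
```

```text
anvil 141 148 [168.38513514 231.80405405] [[0.48779336 0.31624747 0.018     ]] [0.48788088 0.31665213 0.01646724]
shelf n 1781 0.13489897757138924
((583.0827026367188, 63.536048889160156), (164.72735595703125, 131.4166717529297), 8.38150405883789)
setter 48 [0.66399534 0.29349432 0.10361633]
brass 266 [ 0.50216116 -0.25947708  0.05357003]
black 178 [ 0.64037383 -0.25134432  0.05838146]
[258 200   6   9  27] [260.40740741 203.66666667] [[0.55992406 0.02551119 0.097     ]]
[236 225  12  13  55] [241.21818182 230.63636364] [[0.48251253 0.08312611 0.097     ]]
side anvil px [0.48678467 0.31989798 0.01851398] [ 0.67116649  0.30567853 -0.00088639]
```

View pics/crop1.png

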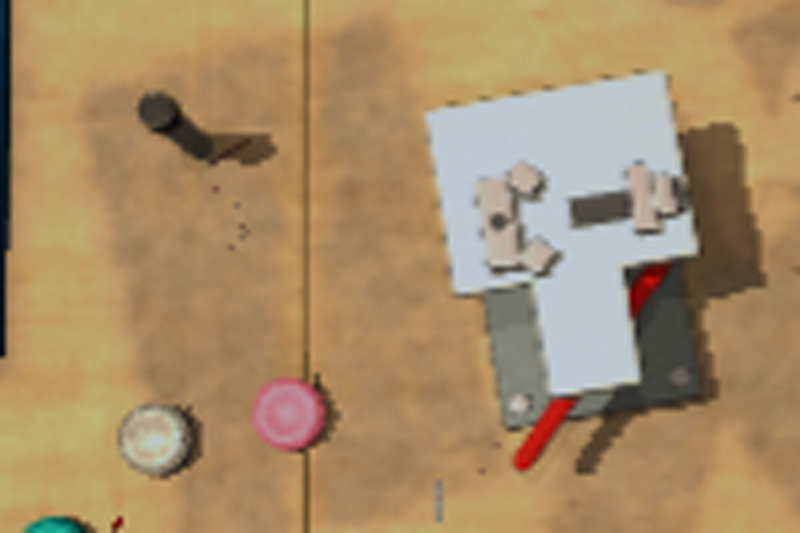

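The stand fits well: shelf 165x131 mm, yaw 8.38°, origin (0.5213, 0.0544). The wings are symmetric about the axis at θ≈-0.79. The crop shows the jaw open and clear, with the pink decoy right of the anvil. I'll move above the anvil.

```bash
cat >> h.py <<'E'
SY=np.deg2rad(8.38);SO=np.array([.5213,.0544])
def st2w(x,y,z): c,s=np.cos(SY),np.sin(SY);return np.array([SO[0]+c*x-s*y,SO[1]+s*x+c*y,z])
def w2st(X): c,s=np.cos(SY),np.sin(SY);d=np.asarray(X)[...,:2]-SO;return np.stack([c*d[...,0]+s*d[...,1],-s*d[...,0]+c*d[...,1]],-1)
def goto(X,yaw,s=None):
    s=s or ctrl.read_state();T=toolT(s);R=Ro.from_euler('xyz',[np.pi,0,yaw])
    sh=T[:3,:3].T@(np.asarray(X)-T[:3,3])*100;rv=(Ro.from_matrix(T[:3,:3].T)*R).as_rotvec(degrees=True)
    print('shift cm',sh.round(2),'turn',rv.round(2),'| at',s['ee_pos'].round(4),s['tool_rot'].round(4),'F',s['ft_force'].round(2),'w',round(s['grip_width'],4),'t',s['time_s'])
E
python3 -c "
from h import *
goto([.488,.317,.2],SY+np.pi/2)"
```

```text
shift cm [-39.84 -25.    -0.33] turn [-0.11  0.07 67.82] | at [0.1608 0.6548 0.1962] [-3.1395e+00 -1.0000e-04  2.9008e+00] F [ 0.07  0.25 -1.16] w 0.0853 t 0.1
```

drive_tool([
  [[-3,-1.9,0],[0,0,5],0],
  [[-7,-4.4,0],[0,0,12],0],
  [[-11,-6.9,0],[0,0,19],0],
  [[-15,-9.4,0],[0,0,26],0],
  [[-19.5,-12.2,0],[0,0,33],0],
  [[-24,-15,0],[0,0,41],0],
  [[-28.5,-17.9,0],[0,0,48],0],
  [[-33,-20.7,0],[0,0,56],0],
  [[-37,-23.2,-0.2],[0,0,63],0],
  [[-39.8,-25,-0.3],[0,0,67.8],0],
])

```text
time_s: 1.1
ee_pos: [0.489, 0.3156, 0.2001]
tool_rot: [-3.141, 0.0, 1.712]
ft_force: [0.2, 0.9, -0.7]
grip_width: 0.085
```

Run:
```python
from h import *
s,p,d=snap('wrist','w1.png');np.save('w1.npy',d)
goto([.488,.317,.2],SY+np.pi/2,s)
P=cloud('wrist',d,s)
m=(P[...,2]>.011)&(P[...,2]<.026)&(np.hypot(P[...,0]-.488,P[...,1]-.317)<.03)
n,l,st,c=cv2.connectedComponentsWithStats(m.astype(np.uint8));i=1+st[1:,4].argmax()
v,u=np.nonzero(l==i);X=onplane('wrist',np.c_[u,v],.018,s);print('anvil',st[i],c[i],onplane('wrist',[c[i]],.018,s),(np.ptp(X,axis=0)*1e3).round(1),np.median(P[l==i],0))
```

```text
shift cm [ 0.15 -0.08  0.01] turn [-0.02  0.02 -0.27] | at [0.489  0.3156 0.2001] [-3.1412e+00  4.0000e-04  1.7124e+00] F [ 0.16  0.9  -0.66] w 0.085 t 1.1
anvil [ 240  137   37   38 1085] [257.71889401 155.72258065] [[0.48893763 0.32257497 0.018     ]] [41.7 42.5  0. ] [0.4889954  0.32218592 0.01615612]
```

View pics/w1.png

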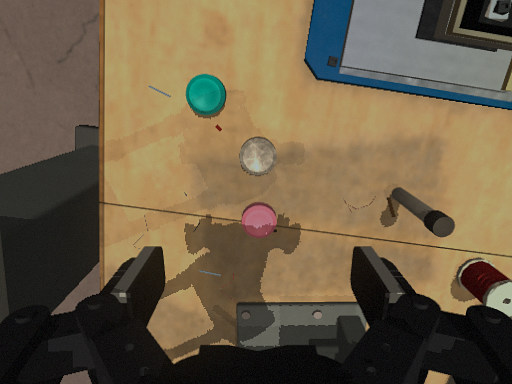

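The wrist view shows the anvil at (258,156), turquoise at (206,95) and pink at (259,220). Its y differs by 6 mm from the top view, so I'll descend partway and re-measure at rest.

drive_tool([
  [[0.3,0,2],[0,0,0],0],
  [[0.3,0,4],[0,0,0],0],
  [[0.3,0,6],[0,0,0],0],
  [[0.3,0,8],[0,0,0],0],
  [[0.3,0,10],[0,0,0],0],
  [[0.3,0,11],[0,0,0],0],
  [[0.3,0,11],[0,0,0],0],
  [[0.3,0,11],[0,0,0],0],
  [[0.3,0,11],[0,0,0],0],
  [[0.3,0,11],[0,0,0],0],
])

```text
time_s: 2.15
ee_pos: [0.4883, 0.3214, 0.0919]
tool_rot: [3.139, -0.001, 1.718]
ft_force: [1.0, -0.6, -0.2]
grip_width: 0.0854
```

Run:
```python
from h import *
s,p,d=snap('wrist','w2.png')
P=cloud('wrist',d,s)
def meas(n,p,P,s,r=.035):
    hsv=cv2.cvtColor(p,cv2.COLOR_RGB2HSV)
    m=(P[...,2]>.009)&(P[...,2]<.026)&(np.hypot(P[...,0]-.488,P[...,1]-.319)<r)
    k,l,st,c=cv2.connectedComponentsWithStats(m.astype(np.uint8));i=1+st[1:,4].argmax()
    v,u=np.nonzero(l==i);X=onplane(n,np.c_[u,v],.018,s);(cc,rad)=cv2.minEnclosingCircle(np.float32(X[:,:2]*1000))
    print(n,st[i],c[i],'centroid',onplane(n,[c[i]],.018,s).round(4),'circ',cc,rad,'z',np.median(P[l==i],0).round(4));return cc
a=meas('wrist',p,P,s)
goto([a[0]/1000,a[1]/1000,.003],SY+np.pi/2,s)
ps=cv2.imread('pics/side0.png')[:,:,::-1];meas('side',ps,cloud('side',np.load('side0.npy')),None)
pt=cv2.imread('pics/top0.png')[:,:,::-1];meas('top',pt,cloud('top',np.load('top0.npy')),None,.026)
```

```text
wrist [ 232  163   52   50 2049] [257.318204   187.66422645] centroid [[0.4888 0.3233 0.018 ]] circ (488.9791259765625, 322.9665222167969) 21.455692291259766 z [0.4889 0.3227 0.0162]
shift cm [0.14 0.07 8.89] turn [ 0.13 -0.05  0.03] | at [0.4883 0.3214 0.0919] [ 3.1394e+00 -9.0000e-04  1.7175e+00] F [ 0.95 -0.61 -0.22] w 0.0854 t 2.15
side [244 302  22  21 356] [254.15730337 311.76404494] centroid [[0.4876 0.3238 0.018 ]] circ (487.9569091796875, 323.61773681640625) 23.089082717895508 z [0.488  0.3234 0.0173]
top [162 225  14  14 149] [168.4295302 231.7852349] centroid [[0.4878 0.3161 0.018 ]] circ (487.97711181640625, 315.61468505859375) 21.7823543548584 z [0.4874 0.3167 0.0165]
```

View pics/w2.png

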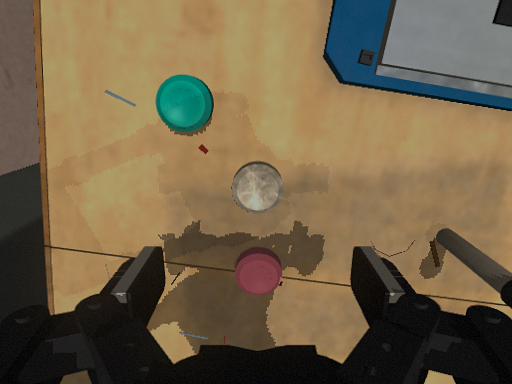

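Wrist and side agree on the anvil at (0.489, 0.323). The top view is biased about 7 mm in y there. The wrist picture shows the anvil at (257,188), centred between the fingers and clear of the decoys. I'll go down and grasp it.

drive_tool([
  [[0.1,0.1,3],[0.13,0,0],0],
  [[0.15,0.07,6],[0.13,0,0],0],
  [[0.15,0.07,8],[0.13,0,0],0],
  [[0.15,0.07,9.05],[0.13,0,0],0],
  [[0.15,0.07,9.05],[0.13,0,0],0],
  [[0.15,0.07,9.05],[0.13,0,0],255],
  [[0.15,0.07,9.05],[0.13,0,0],255],
  [[0.15,0.07,9.05],[0.13,0,0],255],
  [[0.15,0.07,9.05],[0.13,0,0],255],
  [[0.15,0.07,9.05],[0.13,0,0],255],
], newtons=40)

```text
time_s: 3.2
ee_pos: [0.4883, 0.3226, 0.0006]
tool_rot: [-3.14, -0.0, 1.717]
ft_force: [0.2, 0.6, -0.1]
grip_width: 0.0122
```

drive_tool([
  [[0,0,0],[0,0,0],255],
  [[0,0,0],[0,0,0],255],
  [[0,0,-1],[0,0,0],255],
  [[0,0,-4],[0,0,0],255],
  [[0,0,-8],[0,0,0],255],
  [[0,0,-12],[0,0,0],255],
  [[0,0,-16],[0,0,0],255],
  [[0,0,-20],[0,0,0],255],
  [[0,0,-22],[0,0,0],255],
  [[0,0,-22],[0,0,0],255],
])

```text
time_s: 4.2
ee_pos: [0.4909, 0.324, 0.2258]
tool_rot: [3.135, -0.004, 1.718]
ft_force: [0.2, -0.0, 1.1]
grip_width: 0.0003
```

```bash
python3 -c "
from h import *
goto(st2w(.075,-.009,.23),SY+np.pi/2)"
```

```text
shift cm [-28.02   6.56  -0.47] turn [ 0.37 -0.21  0.03] | at [0.4909 0.324  0.2258] [ 3.1351 -0.0036  1.7175] F [ 0.17 -0.04  1.09] w 0.0003 t 4.2
```

The fingers closed on nothing. I'll look again from here.

Run:
```python
from h import *
s,p,d=snap('wrist','w3.png');P=cloud('wrist',d,s)
s2,p2,d2=snap('side');Q=cloud('side',d2)
for n,P,S in(('wrist',P,s),('side',Q,None)):
    m=(P[...,2]>.009)&(P[...,2]<.026)&(np.hypot(P[...,0]-.488,P[...,1]-.319)<.06)
    k,l,st,c=cv2.connectedComponentsWithStats(m.astype(np.uint8))
    for i in range(1,k):
        if st[i,4]>150: print(n,st[i],onplane(n,[c[i]],.018,S).round(4),(p if n=='wrist' else p2)[int(c[i][1]),int(c[i][0])])
cv2.imwrite('pics/mix3.png',np.hstack([cv2.resize(p[:,:,::-1],(400,300)),cv2.resize(p2[200:380,150:390,::-1],(400,300))]))
print(cam('wrist',s)[2].round(3), ctrl.camera_info('wrist')['T_tool_cam'])
```

```text
wrist [237 142  35  35 954] [[0.489  0.3228 0.018 ]] [164 150 127]
side [244 302  22  21 357] [[0.4874 0.3238 0.018 ]] [230 216 191]
[[ 0.989  0.138  0.049  0.479]
 [ 0.146 -0.947 -0.286  0.399]
 [ 0.007  0.291 -0.957  0.402]
 [ 0.     0.     0.     1.   ]] [[-1.99075761e-04 -9.55801357e-01 -2.94013140e-01  7.67086802e-02]
 [ 9.99999935e-01 -2.78716922e-04  2.28977060e-04  5.84223865e-04]
 [-3.00803022e-04 -2.94013076e-01  9.55801350e-01 -1.75681194e-01]
 [ 0.00000000e+00  0.00000000e+00  0.00000000e+00  1.00000000e+00]]
```

View pics/mix3.png

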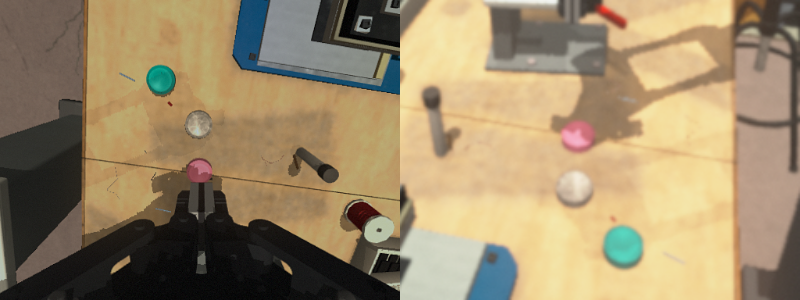

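Run:
```python
from h import *
s,p,d=snap('wrist');P=cloud('wrist',d,s)
print('tcp in wrist px',proj('wrist',s['ee_pos'],s))
T=np.linalg.inv(toolT(s));L=P@T[:3,:3].T+T[:3,3]
for v in range(205,262,6): print(v,L[v,250:266:5].round(4).tolist())
s2,p2,d2=snap('side');Q=cloud('side',d2)
print('tcp side px',proj('side',s['ee_pos']),'top px',proj('top',s['ee_pos']))
m=(Q[...,2]>.15)&(Q[...,2]<.5)&(np.hypot(Q[...,0]-.49,Q[...,1]-.324)<.12)
print('side gripper pts',m.sum());
if m.any():
    v,u=np.nonzero(m);i=Q[m][:,2].argsort()[:5];print(Q[m][i],u[i],v[i])
cv2.imwrite('pics/side4.png',p2[:,:,::-1])
s3,p3,d3=snap('top');G=cloud('top',d3)
m=(G[...,2]>.2)&(G[...,2]<.6)&(G[...,0]<.65)&(G[...,0]>.3)&(G[...,1]>.15)&(G[...,1]<.45);print('top',m.sum(),np.nanmedian(G[m],0) if m.any() else '')
cv2.imwrite('pics/mix4.png',np.hstack([cv2.resize(p2[:,:,::-1],(400,300)),cv2.resize(p3[:,:,::-1],(400,300))]))
```

```text
tcp in wrist px [[256.36112629 226.29327121]]
205 [[-0.0635, -0.0089, 0.2138], [-0.0616, -0.0024, 0.2084], [-0.0615, 0.004, 0.2079], [-0.0628, 0.0104, 0.2115]]
211 [[-0.0685, -0.0087, 0.205], [-0.0676, -0.0024, 0.2027], [-0.0677, 0.0039, 0.2029], [-0.0678, 0.0103, 0.2033]]
217 [[-0.0759, -0.0087, 0.2031], [-0.0763, -0.0024, 0.2042], [-0.0764, 0.004, 0.2044], [-0.0763, 0.0103, 0.204]]
223 [[-0.0845, -0.0088, 0.2039], [-0.0851, -0.0024, 0.2055], [-0.0848, 0.004, 0.2047], [-0.0843, 0.0104, 0.2036]]
229 [[-0.0926, -0.0089, 0.2033], [-0.0924, -0.0024, 0.2031], [-0.0931, 0.004, 0.2046], [-0.093, 0.0104, 0.2042]]
235 [[0.0128, -0.0028, -0.0394], [0.0122, -0.0005, -0.0382], [0.0127, 0.0018, -0.0391], [0.0129, 0.0041, -0.0395]]
241 [[0.0129, -0.0027, -0.0459], [0.0133, -0.0005, -0.0466], [0.013, 0.0018, -0.046], [0.0124, 0.004, -0.0449]]
247 [[0.0131, -0.0026, -0.0519], [0.0132, -0.0004, -0.0522], [0.013, 0.0017, -0.0518], [0.0124, 0.0039, -0.0507]]
253 [[0.0131, -0.0024, -0.0573], [0.0127, -0.0004, -0.0566], [0.0126, 0.0017, -0.0563], [0.0125, 0.0038, -0.0562]]
259 [[0.0129, -0.0023, -0.0619], [0.0128, -0.0004, -0.0616], [0.0124, 0.0016, -0.061], [0.0132, 0.0036, -0.0624]]
tcp side px [[254.07751167 228.83559945]] top px [[145.36988603 228.32351931]]
side gripper pts 8741
[[0.48039755 0.33083817 0.25403118]
 [0.48648436 0.33207446 0.2558796 ]
 [0.49252502 0.33345245 0.25590699]
 [0.48041374 0.33083303 0.25595751]
 [0.48489037 0.33211763 0.2561702 ]] [258 254 250 258 255] [216 215 215 215 215]
top 2450 [0.49942984 0.30970356 0.46983899]
```

View pics/mix4.png

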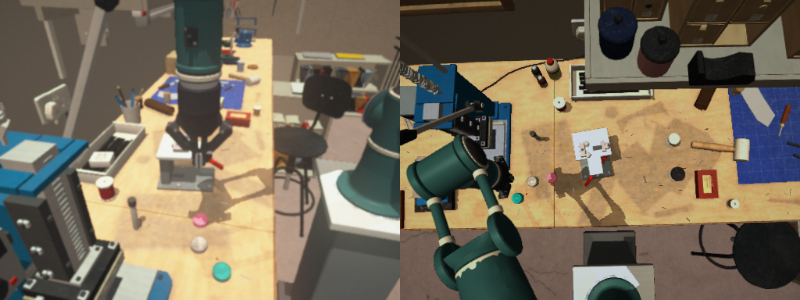

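Wrist and side views both show the closed fingertips about 28 mm behind the reported TCP. That explains the miss, because they closed above the anvil. I'll confirm with a gentle touch on bare table beside the anvil at x≈0.56.

drive_tool([
  [[0,3,0],[0.3,-0.2,0],255],
  [[0,7,0],[0.3,-0.2,0],255],
  [[0,7,4],[0.3,-0.2,0],255],
  [[0,7,8],[0.3,-0.2,0],255],
  [[0,7,12],[0.3,-0.2,0],255],
  [[0,7,16],[0.3,-0.2,0],255],
  [[0,7,20],[0.3,-0.2,0],255],
  [[0,7,22.5],[0.3,-0.2,0],255],
  [[0,7,22.5],[0.3,-0.2,0],255],
  [[0,7,22.5],[0.3,-0.2,0],255],
])

```text
time_s: 5.45
ee_pos: [0.5559, 0.3319, -0.0066]
tool_rot: [-3.131, 0.005, 1.717]
ft_force: [0.2, 0.0, 0.1]
grip_width: 0.0001
```

drive_tool([
  [[0,0,0.3],[0,0,0],255],
  [[0,0,0.6],[0,0,0],255],
  [[0,0,0.9],[0,0,0],255],
  [[0,0,1.2],[0,0,0],255],
  [[0,0,1.4],[0,0,0],255],
  [[0,0,1.6],[0,0,0],255],
  [[0,0,1.7],[0,0,0],255],
  [[0,0,1.8],[0,0,0],255],
  [[0,0,1.8],[0,0,0],255],
  [[0,0,1.8],[0,0,0],255],
])

```text
time_s: 6.45
ee_pos: [0.557, 0.3325, -0.0232]
tool_rot: [-3.134, 0.003, 1.717]
ft_force: [0.9, 1.1, -0.1]
grip_width: -0.0001
```

Run:
```python
from h import *
s,p,d=snap('side');goto([.56,.323,0],SY+np.pi/2,s);Q=cloud('side',d)
m=(Q[...,2]>.004)&(np.hypot(Q[...,0]-.56,Q[...,1]-.33)<.04)
v,u=np.nonzero(m);i=Q[m][:,2].argsort()[:4];print(Q[m][i],u[i],v[i])
cv2.imwrite('pics/side5.png',p[:,:,::-1])
s,p,d=snap('wrist','w5.png')
```

```text
shift cm [-0.99  0.14 -2.32] turn [-0.43  0.2   0.02] | at [ 0.557   0.3325 -0.0232] [-3.1341  0.0035  1.7175] F [ 0.87  1.15 -0.08] w -0.0001 t 6.45
[[0.54959862 0.33897112 0.0135148 ]
 [0.56212723 0.34335848 0.01561989]
 [0.54967728 0.33837279 0.01566368]
 [0.55453674 0.34200004 0.01597558]] [221 214 221 218] [314 314 313 314]
```

drive_tool([
  [[0,0,0.1],[-0.4,0.2,0],255],
  [[0,0,0.2],[-0.4,0.2,0],255],
  [[0,0,0.3],[-0.4,0.2,0],255],
  [[0,0,0.4],[-0.4,0.2,0],255],
  [[0,0,0.5],[-0.4,0.2,0],255],
  [[0,0,0.5],[-0.4,0.2,0],255],
  [[0,0,0.5],[-0.4,0.2,0],255],
  [[0,0,0.5],[-0.4,0.2,0],255],
  [[0,0,0.5],[-0.4,0.2,0],255],
  [[0,0,0.5],[-0.4,0.2,0],255],
])

```text
time_s: 7.55
ee_pos: [0.557, 0.3325, -0.0281]
tool_rot: [-3.141, -0.0, 1.717]
ft_force: [0.4, 0.0, 0.3]
grip_width: -0.0001
```

drive_tool([
  [[0,0,0.1],[0,0,0],255],
  [[0,0,0.2],[0,0,0],255],
  [[0,0,0.3],[0,0,0],255],
  [[0,0,0.3],[0,0,0],255],
  [[0,0,0.3],[0,0,0],255],
  [[0,0,0.3],[0,0,0],255],
  [[0,0,0.3],[0,0,0],255],
  [[0,0,0.3],[0,0,0],255],
  [[0,0,0.3],[0,0,0],255],
  [[0,0,0.3],[0,0,0],255],
])

```text
time_s: 8.55
ee_pos: [0.557, 0.3325, -0.0312]
tool_rot: [-3.141, -0.0, 1.717]
ft_force: [0.6, 0.0, -0.3]
grip_width: 0.0
```

drive_tool([
  [[0,0,0.1],[0,0,0],255],
  [[0,0,0.2],[0,0,0],255],
  [[0,0,0.3],[0,0,0],255],
  [[0,0,0.3],[0,0,0],255],
  [[0,0,0.3],[0,0,0],255],
  [[0,0,0.3],[0,0,0],255],
  [[0,0,0.3],[0,0,0],255],
  [[0,0,0.3],[0,0,0],255],
  [[0,0,0.3],[0,0,0],255],
  [[0,0,0.3],[0,0,0],255],
])

```text
time_s: 9.55
ee_pos: [0.557, 0.3325, -0.0337]
tool_rot: [-3.141, -0.0, 1.717]
ft_force: [-2.2, -1.4, 4.8]
grip_width: 0.0001
```

Run:
```python
from h import *
s,p,d=snap('wrist');s2,p2,d2=snap('side')
cv2.imwrite('pics/mix5.png',np.hstack([cv2.resize(p[:,:,::-1],(400,300)),cv2.resize(p2[230:350,140:300,::-1],(400,300))]))
P=cloud('wrist',d,s);T=np.linalg.inv(toolT(s));L=P@T[:3,:3].T+T[:3,3]
for v in range(222,240,2): print(v,L[v,257].round(4),P[v,257].round(4))
```

```text
222 [ 0.0164  0.0004 -0.0323] [ 0.555   0.3488 -0.0014]
224 [ 0.0148  0.0004 -0.0311] [ 0.5553  0.3472 -0.0026]
226 [ 0.0138  0.0004 -0.0311] [ 0.5554  0.3462 -0.0026]
228 [ 0.0133  0.0004 -0.0324] [ 0.5555  0.3457 -0.0013]
230 [ 0.0126  0.0004 -0.0334] [ 5.556e-01  3.451e-01 -3.000e-04]
232 [ 0.011   0.0004 -0.0321] [ 0.5558  0.3435 -0.0016]
234 [ 0.0125  0.0004 -0.0376] [0.5556 0.3449 0.0039]
236 [ 0.0125  0.0004 -0.0399] [0.5556 0.345  0.0062]
238 [ 0.0126  0.0004 -0.042 ] [0.5556 0.345  0.0083]
```

View pics/mix5.png

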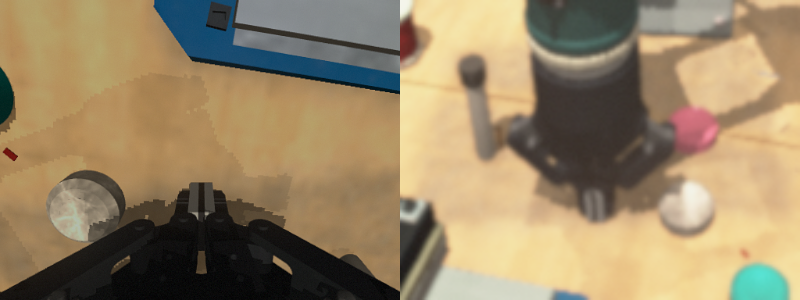

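The touch (4.8 N) puts the closed tips on the table at TCP z=-0.0335, so the real tip is 33 mm short of the reported TCP. I'll use that offset from here on. I'll raise, open and return over the anvil.

drive_tool([
  [[0,0,-2],[0,0,0],0],
  [[0,0,-5],[0,0,0],0],
  [[0,0,-8],[0,0,0],0],
  [[0,0,-10],[0,0,0],0],
  [[0,-3,-10],[0,0,0],0],
  [[0,-6,-10],[0,0,0],0],
  [[0,-6.9,-10],[0,0,0],0],
  [[0,-6.9,-10],[0,0,0],0],
  [[0,-6.9,-10],[0,0,0],0],
  [[0,-6.9,-10],[0,0,0],0],
])

```text
time_s: 10.65
ee_pos: [0.4902, 0.3228, 0.066]
tool_rot: [3.141, -0.0, 1.717]
ft_force: [0.1, 0.1, -0.2]
grip_width: 0.0852
```

```bash
python3 -c "
from h import *
goto([.489,.323,-.032],SY+np.pi/2)"
```

```text
shift cm [ 0.03 -0.12  9.8 ] turn [ 0.04 -0.02  0.01] | at [0.4902 0.3228 0.066 ] [ 3.1408e+00 -4.0000e-04  1.7172e+00] F [ 0.15  0.12 -0.18] w 0.0852 t 10.65
```

drive_tool([
  [[0,-0.1,3],[0,0,0],0],
  [[0,-0.1,6],[0,0,0],0],
  [[0,-0.1,8.5],[0,0,0],0],
  [[0,-0.1,9.8],[0,0,0],0],
  [[0,-0.1,9.8],[0,0,0],100],
  [[0,-0.1,9.8],[0,0,0],255],
  [[0,-0.1,9.8],[0,0,0],255],
  [[0,-0.1,9.8],[0,0,0],255],
  [[0,-0.1,9.8],[0,0,0],255],
  [[0,-0.1,9.8],[0,0,0],255],
], newtons=40)

```text
time_s: 11.65
ee_pos: [0.4895, 0.3233, -0.0302]
tool_rot: [3.138, -0.001, 1.718]
ft_force: [1.1, 0.1, 5.5]
grip_width: 0.0413
```

drive_tool([
  [[0,0,0],[0,0,0],255],
  [[0,0,-1],[0,0,0],255],
  [[0,0,-3],[0,0,0],255],
  [[0,0,-7],[0,0,0],255],
  [[0,0,-11],[0,0,0],255],
  [[0,0,-15],[0,0,0],255],
  [[0,0,-19],[0,0,0],255],
  [[0,0,-22],[0,0,0],255],
  [[0,0,-22],[0,0,0],255],
  [[0,0,-22],[0,0,0],255],
])

```text
time_s: 12.65
ee_pos: [0.4875, 0.3221, 0.1881]
tool_rot: [-3.141, -0.0, 1.717]
ft_force: [0.2, 0.5, -1.0]
grip_width: 0.041
```

Run:
```python
from h import *
s,p,d=snap('wrist','w6.png')
P=cloud('wrist',d,s);T=np.linalg.inv(toolT(s));L=P@T[:3,:3].T+T[:3,3]
m=(np.abs(L[...,0])<.05)&(np.abs(L[...,1])<.03)&(L[...,2]>-.075)&(L[...,2]<.0)
v,u=np.nonzero(m);print(len(u), np.percentile(L[m],[5,50,95],axis=0).round(4))
for vv in range(170,260,6): print(vv,L[vv,257].round(4),p[vv,257])
goto(st2w(.04,-.009,.23),SY+np.pi/2,s)
```

```text
9918 [[-0.0149 -0.0231 -0.0722]
 [ 0.0057  0.0004 -0.0469]
 [ 0.0174  0.0237 -0.0386]]
170 [-0.0114  0.0002  0.1897] [145 119  86]
176 [-0.0188  0.0002  0.1901] [142 116  83]
182 [-0.0257  0.0002  0.1887] [148 120  84]
188 [-0.0332  0.0002  0.1891] [147 121  87]
194 [-0.0409  0.0002  0.1898] [149 122  86]
200 [-0.0483  0.0002  0.1891] [167 135  93]
206 [-0.0562  0.0002  0.1897] [166 133  94]
212 [-0.0607  0.0002  0.1813] [72 39 40]
218 [ 0.019   0.0004 -0.0338] [77 69 57]
224 [ 0.0191  0.0004 -0.0412] [65 60 47]
230 [ 0.0176  0.0004 -0.0444] [127 116  99]
236 [ 0.0156  0.0004 -0.0465] [127 116  98]
242 [ 0.0131  0.0004 -0.0473] [147 134 112]
248 [ 0.0104  0.0004 -0.0477] [145 132 112]
254 [ 0.0062  0.0004 -0.0455] [165 148 128]
shift cm [-27.88   3.43  -4.2 ] turn [-0.01 -0.01  0.02] | at [0.4875 0.3221 0.1881] [-3.1414e+00 -2.0000e-04  1.7175e+00] F [ 0.22  0.53 -1.03] w 0.041 t 12.65
```

View pics/w6.png

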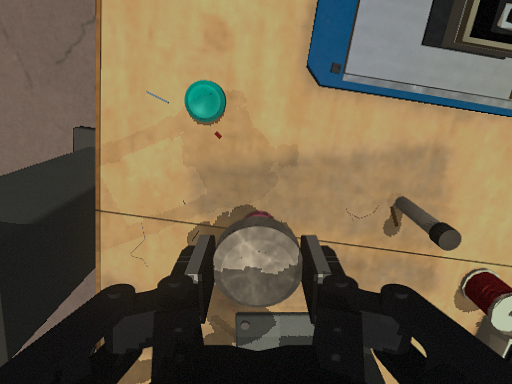

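The anvil is held level and centred, with its underside at tool z≈-0.030. The setter (430,220) is untouched. Next I'll hover on the -y side of the stand so the wrist camera can see the shelf.

Run:
```python
from h import *
goto(st2w(.065,-.08,.25),SY+np.pi/2)
for n in('side','top'):
    P=cloud(n,np.load(n+'0.npy'))
    m=(P[...,2]>.124)&(P[...,2]<.146)&(np.abs(P[...,0]-.58)<.12)&(np.abs(P[...,1]-.06)<.1)
    k,l,st,c=cv2.connectedComponentsWithStats(m.astype(np.uint8));i=1+st[1:,4].argmax();v,u=np.nonzero(l==i)
    X=onplane(n,np.c_[u,v],.135)[:,:2];print(n,len(u),cv2.minAreaRect(np.float32(X*1000)),np.median(P[l==i],0))
```

```text
shift cm [-34.95   6.01  -6.35] turn [-0.18  0.06  0.03] | at [0.4866 0.3216 0.1863] [-3.1385e+00  1.0000e-03  1.7175e+00] F [-0.55 -0.23 -3.13] w 0.041 t 12.7
side 1575 ((581.7385864257812, 76.20557403564453), (163.19485473632812, 142.87860107421875), 8.708202362060547) [0.59632985 0.08052001 0.13445482]
top 1819 ((582.9378051757812, 63.51470184326172), (165.02035522460938, 131.4166717529297), 8.38150405883789) [0.60132273 0.06099747 0.13492858]
```

drive_tool([
  [[-2,0.5,-2],[0,0,0],255],
  [[-5,1,-4],[0,0,0],255],
  [[-9,1.7,-6.3],[0,0,0],255],
  [[-13.5,2.5,-6.3],[0,0,0],255],
  [[-18,3.3,-6.3],[0,0,0],255],
  [[-22.5,4,-6.3],[0,0,0],255],
  [[-27,5,-6.3],[0,0,0],255],
  [[-31.5,5.6,-6.3],[0,0,0],255],
  [[-34,6,-6.3],[0,0,0],255],
  [[-34.9,6,-6.3],[0,0,0],255],
])

```text
time_s: 13.7
ee_pos: [0.597, -0.017, 0.2471]
tool_rot: [-3.135, -0.001, 1.714]
ft_force: [-0.5, -0.3, -2.1]
grip_width: 0.0413
```

drive_tool([
  [[0,0,0],[0,0,0],255],
  [[0,0,0],[0,0,0],255],
  [[0,0,0],[0,0,0],255],
  [[0,0,0],[0,0,0],255],
  [[0,0,0],[0,0,0],255],
  [[0,0,0],[0,0,0],255],
  [[0,0,0],[0,0,0],255],
  [[0,0,0],[0,0,0],255],
  [[0,0,0],[0,0,0],255],
  [[0,0,0],[0,0,0],255],
])

```text
time_s: 14.7
ee_pos: [0.5983, -0.0143, 0.2508]
tool_rot: [-3.141, 0.0, 1.717]
ft_force: [-0.7, -0.2, -2.0]
grip_width: 0.0411
```

Run:
```python
from h import *
s,p,d=snap('wrist','w7.png');np.save('w7.npy',d);np.save('w7s.npy',np.r_[s['ee_pos'],s['tool_rot']])
goto(st2w(.075,-.009,.2),SY+np.pi/2,s)
P=cloud('wrist',d,s)
m=(P[...,2]>.127)&(P[...,2]<.140)&(np.abs(P[...,0]-.58)<.13)&(np.abs(P[...,1]-.06)<.11)
m=cv2.morphologyEx(m.astype(np.uint8),cv2.MORPH_CLOSE,np.ones((9,9)))
k,l,st,c=cv2.connectedComponentsWithStats(m);i=1+st[1:,4].argmax();v,u=np.nonzero(l==i)
print(st[i]);X=onplane('wrist',np.c_[u,v],.135,s)[:,:2];print(len(u),cv2.minAreaRect(np.float32(X*1000)),np.nanmedian(P[l==i],0))
e=cv2.Canny(p,60,150)
o=p[:,:,::-1].copy()
cs,_=cv2.findContours((l==i).astype(np.uint8),0,1);cv2.drawContours(o,cs,-1,(0,255,0),1)
cv2.imwrite('pics/w7o.png',cv2.resize(o,(768,576)))
```

```text
shift cm [7.02 0.89 5.08] turn [-0.03  0.    0.02] | at [ 0.5983 -0.0143  0.2508] [-3.1411  0.      1.7173] F [-0.74 -0.22 -1.96] w 0.0411 t 14.7
[  158     0   197   158 19730]
19730 ((584.2481079101562, 67.69615936279297), (163.60195922851562, 129.07281494140625), 8.488049507141113) [0.60472145 0.06904363 0.13426488]
```

View pics/w7o.png

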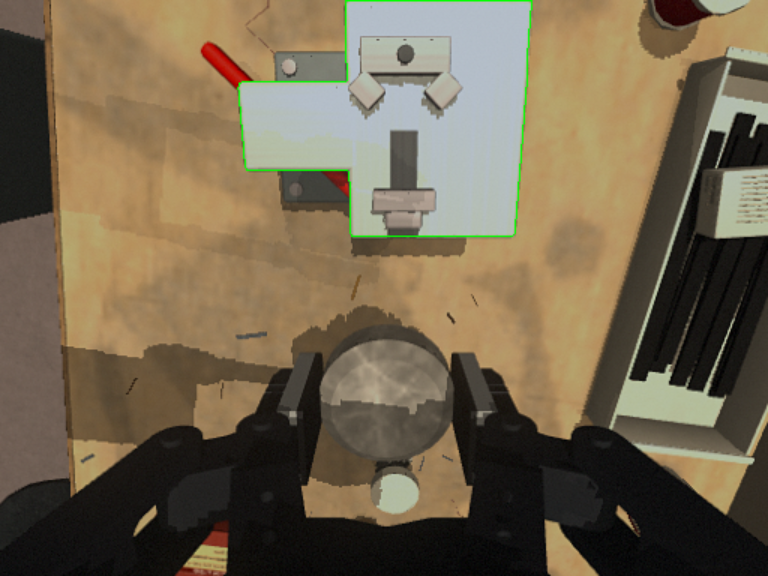

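The shelf contour is clean, with its +y edge just clipped by the frame. The nose, jaw (403,200) and fence (405,55) are visible. I'll refine y from the nose's sides and check x from jaw and fence.

Run:
```python
import h;from h import *
a=np.load('w7s.npy');s={'ee_pos':a[:3],'tool_rot':a[3:]};d=np.load('w7.npy');P=cloud('wrist',d,s)
h.SY=np.deg2rad(8.4);c,q=np.cos(h.SY),np.sin(h.SY);ctr=np.array([.58425,.0688]);h.SO=ctr-.0625*np.array([c,q])
m=(P[...,2]>.127)&(P[...,2]<.140)
v,u=np.nonzero(m);X=h.w2st(onplane('wrist',np.c_[u,v],.135,s))*1000
n=(X[:,0]>-10)&(X[:,0]<30)&(abs(X[:,1])<40);print('nose y',np.percentile(X[n,1],[.5,99.5]))
b=(X[:,0]>50)&(X[:,0]<140)&(X[:,1]<0)&(X[:,1]>-80);print('shelf -y',np.percentile(X[b,1],[.2]),' x max',np.percentile(X[b&(X[:,1]<-20),0],[99.8]))
w=(X[:,0]<10)&(X[:,0]>-30)&(abs(X[:,1])<20);print('nose x min',np.percentile(X[w,0],[.2]))
t=(P[...,2]>.144)&(P[...,2]<.156)&(np.hypot(P[...,0]-h.st2w(.075,0,0)[0],P[...,1]-h.st2w(.075,0,0)[1])<.08)
v,u=np.nonzero(t);X=h.w2st(onplane('wrist',np.c_[u,v],.149,s))*1000
for nm,k in(('jaw',X[:,1]<-15),('fence',X[:,1]>0)):print(nm,k.sum(),np.percentile(X[k],[1,50,99],axis=0).round(1).tolist())
p=cv2.imread('pics/w7.png')[:,:,::-1];hsv=cv2.cvtColor(p,cv2.COLOR_RGB2HSV)
red=((hsv[...,0]<6)|(hsv[...,0]>174))&(hsv[...,1]>170)&(hsv[...,2]>80)
k,l,st,cc=cv2.connectedComponentsWithStats(red.astype(np.uint8))
for i in range(1,k):
    if st[i,4]>60: print(st[i],h.w2st(onplane('wrist',[cc[i]],.097,s))*1000)
print(h.SO); goto(h.st2w(.075,-.009,.2),h.SY+np.pi/2,s)
```

```text
nose y [-25.88197661  22.81740274]
shelf -y [-65.52317533]  x max [139.8557509]
nose x min [-19.37436448]
jaw 735 [[57.6, -57.4], [74.8, -43.5], [91.9, -35.9]]
fence 2274 [[46.8, 9.1], [74.8, 30.1], [102.4, 43.2]]
[134  28  34  31 393] [[-37.788559    36.88013896]]
[215 114  18  17 150] [[ 32.78012631 -34.99513292]]
[135 354  17  11 115] [[ -81.47919373 -338.06859382]]
[0.52242048 0.05966981]Traceback (most recent call last):
  File "<stdin>", line 17, in <module>
  File "h.py", line 34, in goto
    print('shift cm',sh.round(2),'turn',rv.round(2),'| at',s['ee_pos'].round(4),s['tool_rot'].round(4),'F',s['ft_force'].round(2),'w',round(s['grip_width'],4),'t',s['time_s'])
                                                                                                           ~^^^^^^^^^^^^
KeyError: 'ft_force'
```

```bash
sed -i 's/^SY=.*/SY=np.deg2rad(8.4);SO=np.array([.5225,.0590])/' h.py; python3 -c "
from h import *
goto(st2w(.075,-.008,.109),SY+np.pi/2)"
```

```text
shift cm [ 7.56  1.08 14.18] turn [-0.03  0.   -0.  ] | at [ 0.5982 -0.0143  0.2508] [-3.1411  0.      1.7173] F [-0.81 -0.09 -1.72] w 0.0409 t 14.75
```

drive_tool([
  [[3,0.5,0],[0,0,0],255],
  [[6,1,0],[0,0,0],255],
  [[7.56,1.08,0],[0,0,0],255],
  [[7.56,1.08,2],[0,0,0],255],
  [[7.56,1.08,5],[0,0,0],255],
  [[7.56,1.08,7.5],[0,0,0],255],
  [[7.56,1.08,9],[0,0,0],255],
  [[7.56,1.08,9.5],[0,0,0],255],
  [[7.56,1.08,9.5],[0,0,0],255],
  [[7.56,1.08,9.5],[0,0,0],255],
])

```text
time_s: 15.75
ee_pos: [0.5989, 0.0621, 0.1573]
tool_rot: [3.14, 0.0, 1.717]
ft_force: [0.4, -0.1, -2.2]
grip_width: 0.0415
```

Run:
```python
from h import *
s,p,d=snap('wrist','w8.png')
goto(st2w(.075,-.008,.109),SY+np.pi/2,s)
P=cloud('wrist',d,s);T=toolT(s)
print('shelf z',[P[v,257].round(4).tolist() for v in range(60,170,25)])
```

```text
shift cm [ 0.01 -0.12  4.83] turn [ 0.1   0.02 -0.  ] | at [0.5989 0.0621 0.1573] [3.1398e+00 3.0000e-04 1.7174e+00] F [ 0.41 -0.13 -2.22] w 0.0415 t 15.75
shelf z [[0.584, 0.167, -0.0015], [0.5874, 0.144, -0.0006], [0.5897, 0.1274, 0.1349], [0.5917, 0.1141, 0.1461], [0.5937, 0.1002, 0.1497]]
```

View pics/w8.png

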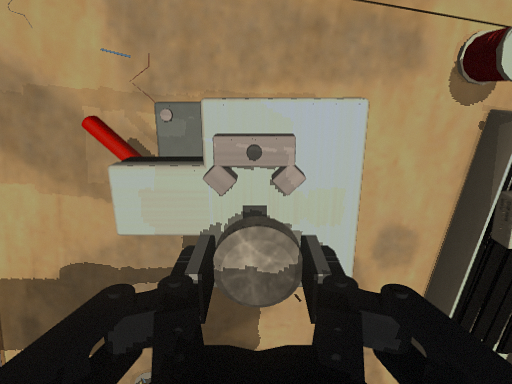

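The anvil hangs in line with the V fence (columns about 257 and 255). I'll lower it.

drive_tool([
  [[0,-0.1,1.5],[0,0,0],255],
  [[0,-0.1,3],[0,0,0],255],
  [[0,-0.1,4],[0,0,0],255],
  [[0,-0.1,4.5],[0,0,0],255],
  [[0,-0.1,4.8],[0,0,0],255],
  [[0,-0.1,5.0],[0,0,0],255],
  [[0,-0.1,5.1],[0,0,0],255],
  [[0,-0.1,5.1],[0,0,0],255],
  [[0,-0.1,5.1],[0,0,0],255],
  [[0,-0.1,5.1],[0,0,0],255],
])

```text
time_s: 16.8
ee_pos: [0.5972, 0.062, 0.1053]
tool_rot: [3.141, 0.0, 1.717]
ft_force: [-0.3, -0.1, -1.9]
grip_width: 0.0409
```

drive_tool([
  [[0,0,0.05],[0,0,0],255],
  [[0,0,0.1],[0,0,0],255],
  [[0,0,0.1],[0,0,0],255],
  [[0,0,0.1],[0,0,0],255],
  [[0,0,0.1],[0,0,0],255],
  [[0,0,0.1],[0,0,0],255],
  [[0,0,0.1],[0,0,0],255],
  [[0,0,0.1],[0,0,0],255],
  [[0,0,0.1],[0,0,0],255],
  [[0,0,0.1],[0,0,0],255],
])

```text
time_s: 17.8
ee_pos: [0.5972, 0.062, 0.1048]
tool_rot: [3.141, 0.0, 1.717]
ft_force: [-2.4, 0.1, 5.5]
grip_width: 0.0417
```

drive_tool([
  [[0,0,0],[0,0,0],100],
  [[0,0,0],[0,0,0],65],
  [[0,0,0],[0,0,0],65],
  [[0,0,0],[0,0,0],65],
  [[0,0,0],[0,0,0],65],
  [[0,0,-0.5],[0,0,0],65],
  [[0,0,-2],[0,0,0],65],
  [[0,0,-5],[0,0,0],65],
  [[0,0,-9],[0,0,0],65],
  [[0,0,-11],[0,0,0],65],
])

```text
time_s: 18.8
ee_pos: [0.599, 0.0622, 0.2194]
tool_rot: [3.135, 0.001, 1.717]
ft_force: [0.4, 0.5, 0.2]
grip_width: 0.0637
```

Run:
```python
from h import *
goto(st2w(.075,-.085,.25),SY+np.pi/2)
```

```text
shift cm [-7.7  -0.1  -3.05] turn [0.35 0.03 0.  ] | at [0.599  0.0622 0.2194] [3.1355e+00 6.0000e-04 1.7174e+00] F [0.4  0.55 0.18] w 0.0637 t 18.8
```

Back off to the same vantage point and measure the anvil and knob.

drive_tool([
  [[-2,0,-3],[0,0,0],65],
  [[-5,0,-3],[0,0,0],65],
  [[-7.7,0,-3],[0,0,0],255],
  [[-7.7,0,-3],[0.3,0,0],255],
  [[-7.7,0,-3],[0.3,0,0],255],
  [[-7.7,0,-3],[0.3,0,0],255],
  [[-7.7,0,-3],[0.3,0,0],255],
  [[-7.7,0,-3],[0.3,0,0],255],
  [[-7.7,0,-3],[0.3,0,0],255],
  [[-7.7,0,-3],[0.3,0,0],255],
])

```text
time_s: 19.8
ee_pos: [0.6081, -0.0137, 0.2438]
tool_rot: [-3.136, -0.0, 1.718]
ft_force: [0.4, -0.7, -1.0]
grip_width: -0.0003
```

```bash
cat > look.py <<'E'
from h import *
def look(name):
    s,p,d=snap('wrist',name);P=cloud('wrist',d,s)
    C=st2w(.075,0,0)[:2];near=np.hypot(P[...,0]-C[0],P[...,1]-C[1])<.08
    z=P[...,2]
    t=near&(z>.144)&(z<.1505);t2=near&(z>.1505)&(z<.158)
    g=cv2.morphologyEx(t2.astype(np.uint8),cv2.MORPH_OPEN,np.ones((3,3)))
    v,u=np.nonzero(g);
    if len(u):
        X=w2st(onplane('wrist',np.c_[u,v],.153,s))*1000;r=np.hypot(*(X-np.median(X,0)).T)<30
        print('anvil top',len(u),'circ',cv2.minEnclosingCircle(np.float32(X[r])),'mean',X[r].mean(0).round(1),'z',np.nanmedian(z[t2]))
    v,u=np.nonzero(t);X=w2st(onplane('wrist',np.c_[u,v],.149,s))*1000
    for nm,k in(('jaw',X[:,1]<-28),('fence',X[:,1]>14)):
        if k.sum(): print(nm,k.sum(),np.percentile(X[k],[1,50,99],axis=0).round(1).tolist())
    hsv=cv2.cvtColor(p,cv2.COLOR_RGB2HSV)
    red=((hsv[...,0]<6)|(hsv[...,0]>174))&(hsv[...,1]>170)&(hsv[...,2]>80)
    v,u=np.nonzero(red);X=w2st(onplane('wrist',np.c_[u,v],.097,s))*1000
    k=(X[:,0]<-21)&(np.hypot(*X.T)<85)
    if k.any():
        m=X[k];e=m-0;a=np.arctan2(-m[:,1],-m[:,0]);R=np.hypot(*m.T)
        print('wing',k.sum(),'theta',np.median(a[R>45]).round(3),'rmax',R.max().round(1),m.mean(0).round(1))
    return s
E
python3 - <<'E'
from look import *
s=look('w9.png');goto(st2w(-.029,.057,.21),SY+np.pi/2,s)
E
```

```text
anvil top 1357 circ ((75.27654266357422, -9.799821853637695), 18.676227569580078) mean [75.2 -9.5] z 0.15183479153751658
jaw 856 [[57.8, -56.3], [74.6, -42.0], [92.1, -28.0]]
fence 2080 [[47.0, 14.5], [74.5, 31.1], [102.7, 43.7]]
wing 396 theta -0.78 rmax 69.3 [-37.8  37.9]
shift cm [ 14.15 -10.27   3.44] turn [-0.34 -0.    0.04] | at [ 0.6081 -0.0137  0.2438] [-3.1357e+00 -1.0000e-04  1.7180e+00] F [ 0.44 -0.71 -0.96] w -0.0003 t 19.8
```

View pics/w9.png

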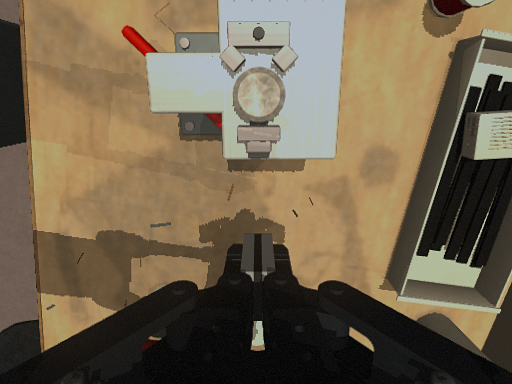

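The anvil sits flat at stand (75.3, -9.7), and the wing is at θ≈-0.78, both as intended. Before pushing the wing, I'll check how far the closed gripper's linkage spreads and how thick its tips are, to be sure it clears everything.

Run:
```python
from h import *
s,p,d=snap('wrist');P=cloud('wrist',d,s);T=np.linalg.inv(toolT(s));L=(P@T[:3,:3].T+T[:3,3])*1000
g=L[(L[...,2]<0)&(np.abs(L[...,1])<150)]
for a in range(0,110,6):
    k=(np.abs(g[:,1])>=a)&(np.abs(g[:,1])<a+6)
    if k.sum()>5: print(a,k.sum(),'zmax',np.percentile(g[k,2],98).round(0),'x',np.percentile(g[k,0],[2,98]).round(0))
k=(g[:,2]>-60)&(g[:,2]<-35)&(abs(g[:,1])<40);print('tip y',np.percentile(g[k,1],[1,99]),'x',np.percentile(g[k,0],[1,99]))
goto(st2w(-.022,.066,.2),SY+np.pi/2,s)
```

```text
0 5830 zmax -42.0 x [-7. 19.]
6 5920 zmax -44.0 x [ 8. 20.]
12 4282 zmax -53.0 x [ 8. 21.]
18 2296 zmax -77.0 x [-0. 18.]
24 3346 zmax -80.0 x [-6. 15.]
30 5118 zmax -84.0 x [-7. 14.]
36 4995 zmax -90.0 x [-6. 14.]
42 3221 zmax -97.0 x [ 8. 15.]
48 2238 zmax -104.0 x [12. 15.]
54 1054 zmax -111.0 x [12. 16.]
60 8 zmax -116.0 x [13. 14.]
tip y [-12.63563265  13.93284505] x [ 8.06156899 13.3283871 ]
shift cm [15.06 -9.57  4.43] turn [-0.34 -0.    0.03] | at [ 0.6081 -0.0139  0.2438] [-3.1357 -0.      1.7179] F [-0.94 -0.35  1.08] w -0.0001 t 19.85
```

```bash
cat >> h.py <<'E'
def wpose(th,gap,z,s=None,r=.058):
    t=np.array([np.sin(th),-np.cos(th)]);c=r*np.array([-np.cos(th),-np.sin(th)])-t*(.0055+.012+gap)
    return st2w(c[0],c[1],z),SY+np.pi+min(th,.2)
AX=SO
def torque(s,th):
    t=np.array([np.sin(th),-np.cos(th)]);R=np.array([[np.cos(SY),-np.sin(SY)],[np.sin(SY),np.cos(SY)]])
    p=s['ee_pos'][:2]-AX+R@t*.012;F=s['ft_force'][:2];return -(p[0]*F[1]-p[1]*F[0])
E
python3 - <<'E'
from h import *
X,y=wpose(-.78,.03,.2);print(w2st(X)*1000);goto(X,y)
print(ctrl.read_state()['joint_positions'])
E
```

```text
[-7.82721279 74.55859937]
shift cm [15.93 -8.15  4.43] turn [ -0.32  -0.13 -45.29] | at [ 0.6081 -0.014   0.2438] [-3.1358 -0.      1.7177] F [ 0.07  0.74 -0.3 ] w 0.0001 t 19.9
[-6.31547576e-02  1.17600127e-01  1.69146085e+00 -1.21473410e-03
  1.33825378e+00 -2.09779220e-01]
```

drive_tool([
  [[2,-1,0],[0,0,-5],255],
  [[5,-2.5,0],[0,0,-12],255],
  [[8,-4,0],[0,0,-19],255],
  [[11,-5.5,0],[0,0,-27],255],
  [[13.5,-7,0],[0,0,-35],255],
  [[15.9,-8.1,0],[0,0,-42],255],
  [[15.9,-8.1,2],[-0.3,-0.1,-45.3],255],
  [[15.9,-8.1,4.4],[-0.3,-0.1,-45.3],255],
  [[15.9,-8.1,4.4],[-0.3,-0.1,-45.3],255],
  [[15.9,-8.1,4.4],[-0.3,-0.1,-45.3],255],
])

```text
time_s: 20.9
ee_pos: [0.5042, 0.1312, 0.2002]
tool_rot: [-3.141, -0.001, 2.508]
ft_force: [1.6, -0.7, 0.6]
grip_width: 0.0
```

Run:
```python
from h import *
X,y=wpose(-.78,.03,.053);goto(X,y);print(ctrl.read_state()['joint_positions'].round(2))
```

```text
shift cm [ 0.03  0.03 14.72] turn [-0.05 -0.08 -0.02] | at [0.5042 0.1312 0.2002] [-3.1407e+00 -1.4000e-03  2.5079e+00] F [ 1.6  -0.66  0.63] w 0.0 t 20.9
[ 0.21 -0.03  1.93  0.    1.25 -0.73]
```

drive_tool([
  [[0,0,3],[0,0,0],255],
  [[0,0,6],[0,0,0],255],
  [[0,0,9],[0,0,0],255],
  [[0,0,12],[0,0,0],255],
  [[0,0,14],[0,0,0],255],
  [[0,0,14.7],[0,0,0],255],
  [[0,0,14.7],[0,0,0],255],
  [[0,0,14.7],[0,0,0],255],
  [[0,0,14.7],[0,0,0],255],
  [[0,0,14.7],[0,0,0],255],
])

```text
time_s: 21.9
ee_pos: [0.5057, 0.1316, 0.0548]
tool_rot: [3.14, 0.001, 2.508]
ft_force: [0.1, -0.3, 0.2]
grip_width: 0.0003
```

```bash
cat > rows.py <<'E'
import sys;from h import *
# rows.py th_from th_to [n]: poses from the present measured pose
a,b=map(float,sys.argv[1:3]);g=float(sys.argv[3]) if len(sys.argv)>3 else 0.
s=ctrl.read_state();print('now st',(w2st(s['ee_pos'])*1000).round(1),'tau@a',round(torque(s,a),3),'t',s['time_s'])
for th in np.linspace(a,b,6)[1:]: goto2=goto(*wpose(th,g,.053),s)
E
python3 rows.py -.78 -.45
```

```text
now st [-6.  74.2] tau@a -0.002 t 21.9
shift cm [ 0.26 -3.49  0.17] turn [ 0.12  0.08 -3.79] | at [0.5057 0.1316 0.0548] [3.1395e+00 1.3000e-03 2.5081e+00] F [ 0.07 -0.3   0.23] w 0.0003 t 21.9
shift cm [ 0.33 -3.89  0.17] turn [ 0.11  0.08 -7.57] | at [0.5057 0.1316 0.0548] [3.1395e+00 1.3000e-03 2.5081e+00] F [ 0.07 -0.3   0.23] w 0.0003 t 21.9
shift cm [ 0.39 -4.28  0.17] turn [  0.11   0.08 -11.35] | at [0.5057 0.1316 0.0548] [3.1395e+00 1.3000e-03 2.5081e+00] F [ 0.07 -0.3   0.23] w 0.0003 t 21.9
shift cm [ 0.41 -4.68  0.17] turn [  0.11   0.09 -15.13] | at [0.5057 0.1316 0.0548] [3.1395e+00 1.3000e-03 2.5081e+00] F [ 0.07 -0.3   0.23] w 0.0003 t 21.9
shift cm [ 0.41 -5.08  0.17] turn [  0.1    0.09 -18.92] | at [0.5057 0.1316 0.0548] [3.1395e+00 1.3000e-03 2.5081e+00] F [ 0.07 -0.3   0.23] w 0.0003 t 21.9
```

drive_tool([
  [[0.1,-1,0.1],[0,0,0],255],
  [[0.2,-2,0.1],[0,0,0],255],
  [[0.2,-2.4,0.1],[0,0,0],255],
  [[0.2,-2.7,0.1],[0,0,0],255],
  [[0.2,-2.9,0.1],[0,0,0],255],
  [[0.2,-3.05,0.1],[0,0,-1],255],
  [[0.25,-3.2,0.1],[0,0,-2],255],
  [[0.25,-3.3,0.1],[0,0,-3],255],
  [[0.25,-3.4,0.1],[0,0,-3.4],255],
  [[0.26,-3.5,0.1],[0,0,-3.8],255],
])

```text
time_s: 22.9
ee_pos: [0.4821, 0.1053, 0.0525]
tool_rot: [3.14, -0.0, 2.575]
ft_force: [1.0, 4.5, -0.7]
grip_width: -0.0002
```

```bash
python3 rows.py -.714 -.3
```

```text
now st [-33.2  51.7] tau@a 0.246 t 22.9
shift cm [ 0.03 -0.46 -0.05] turn [ 0.07 -0.02 -4.7 ] | at [0.4821 0.1053 0.0525] [ 3.1403e+00 -4.0000e-04  2.5750e+00] F [ 1.02  4.45 -0.69] w -0.0002 t 22.9
shift cm [ 0.11 -0.96 -0.05] turn [ 0.07 -0.02 -9.44] | at [0.4821 0.1053 0.0525] [ 3.1403e+00 -4.0000e-04  2.5750e+00] F [ 1.02  4.45 -0.69] w -0.0002 t 22.9
shift cm [ 0.16 -1.46 -0.05] turn [ 7.000e-02 -1.000e-02 -1.418e+01] | at [0.4821 0.1053 0.0525] [ 3.1403e+00 -4.0000e-04  2.5750e+00] F [ 1.02  4.45 -0.69] w -0.0002 t 22.9
shift cm [ 0.16 -1.96 -0.05] turn [ 7.000e-02 -1.000e-02 -1.893e+01] | at [0.4821 0.1053 0.0525] [ 3.1403e+00 -4.0000e-04  2.5750e+00] F [ 1.02  4.45 -0.69] w -0.0002 t 22.9
shift cm [ 0.12 -2.46 -0.05] turn [ 8.000e-02 -1.000e-02 -2.367e+01] | at [0.4821 0.1053 0.0525] [ 3.1403e+00 -4.0000e-04  2.5750e+00] F [ 1.02  4.45 -0.69] w -0.0002 t 22.9
```

Contact is made, and the felt torque of 0.246 N m matches the stated brake drag. I'll keep turning.

drive_tool([
  [[0,-0.23,0],[0,0,-2.3],255],
  [[0.03,-0.46,0],[0,0,-4.7],255],
  [[0.07,-0.71,0],[0,0,-7],255],
  [[0.11,-0.96,0],[0,0,-9.4],255],
  [[0.14,-1.21,0],[0,0,-11.8],255],
  [[0.16,-1.46,0],[0,0,-14.2],255],
  [[0.16,-1.71,0],[0,0,-16.5],255],
  [[0.16,-1.96,0],[0,0,-18.9],255],
  [[0.14,-2.21,0],[0,0,-21.3],255],
  [[0.12,-2.46,0],[0,0,-23.7],255],
])

```text
time_s: 23.9
ee_pos: [0.4659, 0.0852, 0.0523]
tool_rot: [3.141, -0.004, 2.99]
ft_force: [-3.5, 5.2, 3.5]
grip_width: 0.0
```

```bash
python3 rows.py -.3 -.1
```

```text
now st [-52.2  34.2] tau@a 0.253 t 23.9
shift cm [-0.13 -0.21 -0.07] turn [ 0.06 -0.21 -2.2 ] | at [0.4659 0.0852 0.0523] [ 3.1407 -0.0036  2.9898] F [-3.5   5.19  3.47] w 0.0 t 23.9
shift cm [-0.07 -0.45 -0.07] turn [ 0.06 -0.21 -4.49] | at [0.4659 0.0852 0.0523] [ 3.1407 -0.0036  2.9898] F [-3.5   5.19  3.47] w 0.0 t 23.9
shift cm [-0.03 -0.68 -0.07] turn [ 0.06 -0.21 -6.79] | at [0.4659 0.0852 0.0523] [ 3.1407 -0.0036  2.9898] F [-3.5   5.19  3.47] w 0.0 t 23.9
shift cm [ 0.01 -0.92 -0.07] turn [ 0.07 -0.2  -9.08] | at [0.4659 0.0852 0.0523] [ 3.1407 -0.0036  2.9898] F [-3.5   5.19  3.47] w 0.0 t 23.9
shift cm [ 0.04 -1.16 -0.08] turn [  0.07  -0.2  -11.37] | at [0.4659 0.0852 0.0523] [ 3.1407 -0.0036  2.9898] F [-3.5   5.19  3.47] w 0.0 t 23.9
```

The last reading shows an unexpected upward and outward push (Fx -3.5, Fz +3.5). With the fingers shorter than advertised, the gripper body is probably grazing the nose. I'll back off the wing and lean the hand outward by about 15°, pivoting on the true tip.

```bash
cat >> h.py <<'E'
def wtilt(th,gap,tip=.084,r=.062,tilt=15.):
    t=np.array([np.sin(th),-np.cos(th)]);c=r*np.array([-np.cos(th),-np.sin(th)])-t*(.0055+.012+gap)
    f=min(th,.5);yaw=SY+np.pi+f
    ax=np.array([-np.sin(SY+f),np.cos(SY+f),0])
    R=Ro.from_rotvec(-np.deg2rad(tilt)*ax)*Ro.from_euler('xyz',[np.pi,0,yaw])
    return st2w(c[0],c[1],tip)+R.as_matrix()[:,2]*.0333,R
def gotoR(X,R,s,lab=''):
    T=toolT(s);sh=T[:3,:3].T@(X-T[:3,3])*100;rv=(Ro.from_matrix(T[:3,:3].T)*R).as_rotvec(degrees=True)
    print(lab,sh.round(2),rv.round(1))
def tip(s): return toolT(s)@np.array([0,0,-.0333,1])
E
python3 - <<'E'
from h import *
s=ctrl.read_state()
for tl in (0,5,10,15): gotoR(*wtilt(-.3,.015,tilt=tl),s,tl)
E
```

```text
0 [0.2  1.52 0.16] [ 0.1 -0.2  0.1]
5 [-0.09  1.52  0.14] [ 0.1 -5.2  0.1]
10 [-0.38  1.52  0.11] [  0.1 -10.2   0.1]
15 [-0.66  1.52  0.04] [  0.1 -15.2   0.1]
```

drive_tool([
  [[0.1,0.5,0],[0,0,0],255],
  [[0.2,1,0],[0,0,0],255],
  [[0.2,1.5,0.1],[0,-0.2,0],255],
  [[0.1,1.5,0.1],[0,-2.7,0],255],
  [[-0.1,1.5,0.1],[0,-5.2,0],255],
  [[-0.25,1.5,0.1],[0,-8,0],255],
  [[-0.4,1.5,0.1],[0,-10.2,0],255],
  [[-0.53,1.5,0.1],[0,-12.7,0],255],
  [[-0.66,1.5,0],[0,-15.2,0],255],
  [[-0.66,1.5,0],[0,-15.2,0],255],
])

```text
time_s: 24.9
ee_pos: [0.4745, 0.0985, 0.0514]
tool_rot: [-3.141, 0.264, 2.989]
ft_force: [-0.4, -0.4, 0.2]
grip_width: -0.0001
```

```bash
cat > rows.py <<'E'
import sys;from h import *
a,b=map(float,sys.argv[1:3]);g=float(sys.argv[3]) if len(sys.argv)>3 else 0.
s=ctrl.read_state();t=tip(s);q=w2st(t);c,n=np.cos(SY),np.sin(SY);F=s['ft_force'];Fs=np.array([c*F[0]+n*F[1],-n*F[0]+c*F[1]])
tv=np.array([np.sin(a),-np.cos(a)]);p=q+tv*.012
print('tip st',(q*1000).round(1),'z',t[2].round(4),'want',(w2st(wtilt(a,g,tilt=0)[0])*1000).round(1),'Fst',Fs.round(2),F[2].round(2),'tau',round(-(p[0]*Fs[1]-p[1]*Fs[0]),3),'tang',round(-tv@Fs,2),'t',s['time_s'],'j',s['joint_positions'].round(2))
for th in np.linspace(a,b,6)[1:]: gotoR(*wtilt(th,g),s,round(th,3))
E
python3 rows.py -.3 -.1
```

```text
tip st [-50.   48.7] z 0.0836 want [-54.1  35. ] Fst [-0.48 -0.31] 0.16 tau -0.035 tang -0.44 t 24.9 j [ 0.23 -0.12  2.33 -0.15  0.69 -1.08]
-0.26 [ 0.04 -1.64 -0.05] [-0.6  0.1 -2.2]
-0.22 [ 0.1  -1.85 -0.07] [-1.2  0.1 -4.4]
-0.18 [ 0.15 -2.07 -0.08] [-1.8  0.1 -6.6]
-0.14 [ 0.19 -2.29 -0.09] [-2.4  0.1 -8.8]
-0.1 [ 0.22 -2.52 -0.1 ] [ -3.    0.1 -11. ]
```

Forces are back to zero. I'll re-approach and turn to about -0.1.

drive_tool([
  [[0,-0.6,0],[0,0,0],255],
  [[0,-1.1,0],[0,0,0],255],
  [[0,-1.4,0],[0,0,-0.5],255],
  [[0,-1.55,0],[-0.4,0,-1.5],255],
  [[0.05,-1.7,0],[-0.8,0,-2.8],255],
  [[0.1,-1.85,0],[-1.2,0.1,-4.4],255],
  [[0.13,-2,0],[-1.6,0.1,-5.9],255],
  [[0.16,-2.15,-0.05],[-2,0.1,-7.4],255],
  [[0.19,-2.3,-0.05],[-2.4,0.1,-8.9],255],
  [[0.22,-2.45,-0.05],[-2.8,0.1,-10.3],255],
])

```text
time_s: 25.9
ee_pos: [0.4705, 0.0747, 0.0523]
tool_rot: [3.14, 0.263, -3.109]
ft_force: [-1.0, 4.4, 0.7]
grip_width: 0.0
```

```bash
python3 rows.py -.11 .09
```

```text
tip st [-57.8  24.1] z 0.0845 want [-59.7  24.2] Fst [-0.38  4.51] 0.66 tau 0.262 tang 4.44 t 25.9 j [ 0.12 -0.15  2.36 -0.03  0.67 -1.46]
-0.07 [ 0.26 -0.23 -0.02] [-0.5  0.1 -2.4]
-0.03 [ 0.32 -0.45 -0.03] [-1.1  0.1 -4.7]
0.01 [ 0.36 -0.67 -0.05] [-1.7  0.1 -6.9]
0.05 [ 0.4  -0.89 -0.06] [-2.3  0.1 -9.1]
0.09 [ 0.43 -1.11 -0.07] [ -2.9   0.1 -11.3]
```

drive_tool([
  [[0.03,-0.05,0],[-0.1,0,-0.5],255],
  [[0.06,-0.1,0],[-0.2,0,-1],255],
  [[0.1,-0.15,0],[-0.3,0,-1.5],255],
  [[0.14,-0.2,0],[-0.5,0,-2.1],255],
  [[0.18,-0.25,0],[-0.6,0,-2.6],255],
  [[0.21,-0.3,0],[-0.7,0,-3.1],255],
  [[0.24,-0.35,0],[-0.8,0,-3.6],255],
  [[0.28,-0.4,0],[-0.9,0,-4.2],255],
  [[0.31,-0.45,0],[-1.1,0,-4.7],255],
  [[0.33,-0.5,0],[-1.2,0,-5.2],255],
])

```text
time_s: 26.9
ee_pos: [0.4672, 0.0693, 0.0514]
tool_rot: [-3.139, 0.263, -3.014]
ft_force: [1.9, 3.2, 2.2]
grip_width: -0.0001
```

```bash
python3 rows.py -.02 .18
```

```text
tip st [-61.8  18.5] z 0.0836 want [-61.6  18.7] Fst [2.34 2.93] 2.22 tau 0.198 tang 2.98 t 26.9 j [ 0.09 -0.16  2.37  0.01  0.67 -1.62]
0.02 [ 0.04 -0.19 -0.05] [-0.8  0.1 -2.2]
0.06 [ 0.09 -0.4  -0.07] [-1.3  0.1 -4.4]
0.1 [ 0.14 -0.62 -0.08] [-1.9  0.1 -6.6]
0.14 [ 0.18 -0.84 -0.09] [-2.5  0.1 -8.8]
0.18 [ 0.21 -1.07 -0.1 ] [ -3.1   0.1 -11. ]
```

drive_tool([
  [[0.01,-0.05,0],[-0.1,0,-0.5],255],
  [[0.02,-0.1,0],[-0.2,0,-1],255],
  [[0.03,-0.14,0],[-0.4,0,-1.5],255],
  [[0.04,-0.18,0],[-0.5,0,-2],255],
  [[0.05,-0.22,0],[-0.7,0,-2.5],255],
  [[0.06,-0.26,0],[-0.8,0,-2.9],255],
  [[0.07,-0.3,0],[-0.9,0,-3.4],255],
  [[0.08,-0.34,0],[-1.1,0,-3.8],255],
  [[0.09,-0.38,0],[-1.2,0,-4.2],255],
  [[0.09,-0.42,0],[-1.3,0.1,-4.5],255],
])

```text
time_s: 27.9
ee_pos: [0.4662, 0.065, 0.0507]
tool_rot: [-3.141, 0.26, -2.933]
ft_force: [-3.4, 3.1, 2.8]
grip_width: -0.0004
```

```bash
python3 rows.py .06 .26
```

```text
tip st [-63.4  13.7] z 0.0829 want [-62.9  13.8] Fst [-2.86  3.55] 2.78 tau 0.217 tang 3.71 t 27.9 j [ 0.05 -0.16  2.37  0.06  0.68 -1.77]
0.1 [-0.02 -0.21 -0.12] [-0.6 -0.1 -2.1]
0.14 [ 0.04 -0.43 -0.13] [-1.2 -0.1 -4.3]
0.18 [ 0.09 -0.65 -0.14] [-1.8 -0.1 -6.5]
0.22 [ 0.13 -0.87 -0.15] [-2.4 -0.1 -8.8]
0.26 [ 0.16 -1.09 -0.16] [ -3.   -0.1 -11. ]
```

drive_tool([
  [[0,-0.05,-0.02],[-0.1,0,-0.4],255],
  [[0,-0.1,-0.04],[-0.2,0,-0.9],255],
  [[0,-0.14,-0.06],[-0.4,0,-1.3],255],
  [[0,-0.18,-0.08],[-0.5,0,-1.7],255],
  [[0,-0.22,-0.1],[-0.6,0,-2.1],255],
  [[0.01,-0.26,-0.12],[-0.7,0,-2.6],255],
  [[0.02,-0.3,-0.13],[-0.8,0,-3],255],
  [[0.03,-0.34,-0.13],[-1,0,-3.5],255],
  [[0.04,-0.39,-0.13],[-1.1,-0.1,-3.9],255],
  [[0.04,-0.43,-0.13],[-1.2,-0.1,-4.3],255],
])

```text
time_s: 28.9
ee_pos: [0.4668, 0.0607, 0.0522]
tool_rot: [-3.141, 0.262, -2.855]
ft_force: [-3.3, 3.1, -2.2]
grip_width: 0.0001
```

```bash
python3 rows.py .14 .34
```

```text
tip st [-63.4   8.6] z 0.0843 want [-63.8   8.7] Fst [-2.84  3.52] -2.24 tau 0.226 tang 3.88 t 28.9 j [ 0.02 -0.16  2.37  0.11  0.69 -1.91]
0.18 [ 0.12 -0.2   0.  ] [-0.6  0.  -2.2]
0.22 [ 0.17 -0.42 -0.01] [-1.2  0.  -4.4]
0.26 [ 0.22 -0.64 -0.02] [-1.8  0.  -6.7]
0.3 [ 0.26 -0.86 -0.03] [-2.4  0.  -8.9]
0.34 [ 0.29 -1.08 -0.04] [ -3.    0.  -11.1]
```

drive_tool([
  [[0.01,-0.05,0],[-0.1,0,-0.4],255],
  [[0.03,-0.1,0],[-0.2,0,-0.9],255],
  [[0.05,-0.14,0],[-0.4,0,-1.3],255],
  [[0.07,-0.18,0],[-0.5,0,-1.8],255],
  [[0.09,-0.22,0],[-0.6,0,-2.2],255],
  [[0.11,-0.26,0],[-0.7,0,-2.7],255],
  [[0.13,-0.3,0],[-0.9,0,-3.1],255],
  [[0.15,-0.34,0],[-1,0,-3.6],255],
  [[0.16,-0.38,0],[-1.1,0,-4],255],
  [[0.17,-0.42,0],[-1.2,0,-4.4],255],
])

```text
time_s: 29.9
ee_pos: [0.4667, 0.0564, 0.0521]
tool_rot: [3.142, 0.263, -2.776]
ft_force: [-4.2, 5.6, 0.4]
grip_width: -0.0001
```

```bash
python3 rows.py .22 .42
```

```text
tip st [-64.    3.7] z 0.0842 want [-64.3   3.5] Fst [-3.38  6.11] 0.38 tau 0.402 tang 6.7 t 29.9 j [-0.01 -0.16  2.36  0.15  0.7  -2.05]
0.26 [ 0.11 -0.22 -0.01] [-0.6  0.1 -2.3]
0.3 [ 0.16 -0.44 -0.02] [-1.2  0.1 -4.5]
0.34 [ 0.21 -0.66 -0.03] [-1.8  0.1 -6.7]
0.38 [ 0.24 -0.88 -0.04] [-2.4  0.1 -8.9]
0.42 [ 0.27 -1.1  -0.05] [ -3.    0.1 -11.1]
```

The torque climbed from 0.23 to 0.40 N m, so the jaw is bearing on the anvil. One small final nip.

drive_tool([
  [[0.01,-0.01,0],[0,0,-0.1],255],
  [[0.01,-0.02,0],[0,0,-0.2],255],
  [[0.02,-0.03,0],[0,0,-0.3],255],
  [[0.02,-0.04,0],[-0.1,0,-0.4],255],
  [[0.03,-0.05,0],[-0.1,0,-0.5],255],
  [[0.03,-0.06,0],[-0.1,0,-0.6],255],
  [[0.04,-0.07,0],[-0.2,0,-0.7],255],
  [[0.04,-0.08,0],[-0.2,0,-0.8],255],
  [[0.05,-0.09,0],[-0.2,0,-0.9],255],
  [[0.05,-0.1,0],[-0.3,0,-1],255],
])

```text
time_s: 30.9
ee_pos: [0.4667, 0.0555, 0.052]
tool_rot: [3.141, 0.263, -2.758]
ft_force: [-4.4, 5.4, 1.9]
grip_width: -0.0004
```

```bash
python3 rows.py .235 .29
```

```text
tip st [-64.1   2.6] z 0.0842 want [-64.4   2.6] Fst [-3.57  6.  ] 1.9 tau 0.4 tang 6.67 t 30.9 j [-0.02 -0.16  2.36  0.16  0.7  -2.08]
0.246 [ 0.05 -0.06  0.01] [-0.1  0.1 -0.5]
0.257 [ 0.07 -0.12  0.  ] [-0.3  0.1 -1.1]
0.268 [ 0.09 -0.18 -0.  ] [-0.4  0.1 -1.7]
0.279 [ 0.1  -0.24 -0.01] [-0.6  0.1 -2.3]
0.29 [ 0.12 -0.29 -0.01] [-0.7  0.1 -2.9]
```

drive_tool([
  [[0.01,-0.01,0],[0,0,-0.1],255],
  [[0.01,-0.02,0],[0,0,-0.2],255],
  [[0.02,-0.03,0],[0,0,-0.3],255],
  [[0.02,-0.04,0],[-0.1,0,-0.4],255],
  [[0.03,-0.05,0],[-0.1,0,-0.5],255],
  [[0.03,-0.06,0],[-0.1,0,-0.6],255],
  [[0.04,-0.07,0],[-0.2,0,-0.7],255],
  [[0.04,-0.08,0],[-0.2,0,-0.8],255],
  [[0.05,-0.09,0],[-0.2,0,-0.9],255],
  [[0.05,-0.1,0],[-0.3,0,-1],255],
])

```text
time_s: 31.9
ee_pos: [0.4667, 0.0545, 0.052]
tool_rot: [3.14, 0.263, -2.74]
ft_force: [-4.2, 5.7, 1.5]
grip_width: -0.0001
```

```bash
python3 rows.py .25 .30
```

```text
tip st [-64.2   1.5] z 0.0841 want [-64.4   1.6] Fst [-3.32  6.25] 1.45 tau 0.417 tang 6.87 t 31.9 j [-0.03 -0.16  2.36  0.17  0.7  -2.12]
0.26 [ 0.04 -0.04  0.01] [ 0.   0.1 -0.3]
0.27 [ 0.05 -0.1   0.  ] [-0.1  0.1 -0.8]
0.28 [ 0.07 -0.15 -0.  ] [-0.3  0.1 -1.4]
0.29 [ 0.08 -0.2  -0.01] [-0.4  0.1 -1.9]
0.3 [ 0.1  -0.26 -0.01] [-0.6  0.1 -2.5]
```

drive_tool([
  [[0,-0.02,0],[0,0,-0.1],255],
  [[0.01,-0.03,0],[0,0,-0.2],255],
  [[0.02,-0.04,0],[0,0,-0.3],255],
  [[0.02,-0.06,0],[-0.1,0,-0.4],255],
  [[0.03,-0.07,0],[-0.1,0,-0.5],255],
  [[0.03,-0.08,0],[-0.1,0,-0.6],255],
  [[0.04,-0.1,0],[-0.2,0,-0.7],255],
  [[0.04,-0.11,0],[-0.2,0,-0.9],255],
  [[0.05,-0.12,0],[-0.2,0,-1],255],
  [[0.05,-0.13,0],[-0.3,0,-1.2],255],
])

```text
time_s: 32.9
ee_pos: [0.4668, 0.0533, 0.052]
tool_rot: [3.14, 0.263, -2.718]
ft_force: [-4.7, 6.8, 2.3]
grip_width: -0.0
```

```bash
python3 rows.py .27 .32;python3 -c "
from h import *
for i in range(4):
  s,_,_=snap('side');print(s['time_s'],s['ft_force'].round(2),s['ft_torque'].round(3))"
```

```text
tip st [-64.3   0.1] z 0.0841 want [-64.4   0.3] Fst [-3.65  7.4 ] 2.26 tau 0.494 tang 8.1 t 32.9 j [-0.03 -0.15  2.36  0.18  0.71 -2.15]
0.28 [ 0.03 -0.04  0.  ] [ 0.   0.1 -0.2]
0.29 [ 0.05 -0.09  0.  ] [-0.1  0.1 -0.7]
0.3 [ 0.06 -0.14 -0.  ] [-0.3  0.1 -1.3]
0.31 [ 0.08 -0.2  -0.01] [-0.4  0.1 -1.8]
0.32 [ 0.09 -0.25 -0.01] [-0.6  0.1 -2.4]
32.9 [-4.69  6.78  2.26] [0.891 0.77  0.279]
32.95 [-5.03  6.67  1.8 ] [0.985 0.822 0.369]
33.0 [-3.93  5.8   1.3 ] [0.965 0.744 0.312]
33.05 [-5.29  5.3   1.67] [0.983 0.802 0.303]
```

The torque is 0.49 N m (8.1 N) while turning, which is a firm grip well under overtight. I'll back off the wing, then go up and check.

drive_tool([
  [[0,0.2,0],[0,0,0],255],
  [[0,0.6,0],[0,0,0],255],
  [[0.2,1.2,0],[0,0,0],255],
  [[0.5,2,0],[0,0,0],255],
  [[0.5,2.5,-1],[0,0,0],255],
  [[0.5,2.5,-4],[0,0,0],255],
  [[0.5,2.5,-8],[0,0,0],255],
  [[0.5,2.5,-12],[0,0,0],255],
  [[0.5,2.5,-16],[0,0,0],255],
  [[0.5,2.5,-19],[0,0,0],255],
])

```text
time_s: 34.1
ee_pos: [0.4069, 0.0531, 0.2374]
tool_rot: [-3.14, 0.267, -2.718]
ft_force: [-0.1, 0.6, 0.1]
grip_width: -0.0001
```

Run:
```python
from h import *
s=ctrl.read_state();gotoR(st2w(.065,-.085,.26),Ro.from_euler('xyz',[np.pi,0,SY+np.pi/2]),s);print(s['ft_force'].round(2),s['ee_pos'])
```

```text
[-14.78 -14.17   1.72] [ 14.   10.8 105.2]
[-0.08  0.63  0.15] [0.40694424 0.05312436 0.23739368]
```

drive_tool([
  [[-0.5,-0.5,-1],[1.1,0.8,8],255],
  [[-1.5,-1.5,-2],[2.2,1.6,16],255],
  [[-3,-3,-3],[3.3,2.5,24],255],
  [[-4.5,-4.5,-3],[4.3,3.3,32],255],
  [[-6.5,-6.5,-3],[5.4,4.1,40],255],
  [[-8.5,-8.5,-3],[6.4,4.9,48],255],
  [[-10.5,-10,-2],[7.5,5.8,56],255],
  [[-12.5,-12,-1],[8.5,6.6,64],255],
  [[-14,-13.5,0],[9.6,7.4,72],255],
  [[-14.8,-14.2,1],[10.7,8.2,80],255],
])

```text
time_s: 35.1
ee_pos: [0.5995, -0.0169, 0.263]
tool_rot: [3.098, 0.054, 2.149]
ft_force: [0.6, -0.6, -1.0]
grip_width: -0.0004
```

Run:
```python
from h import *
s=ctrl.read_state();gotoR(st2w(.065,-.085,.26),Ro.from_euler('xyz',[np.pi,0,SY+np.pi/2]),s)
```

```text
[0.14 0.04 0.3 ] [ 3.1  2.5 24.8]
```

drive_tool([
  [[0.1,0,0.3],[1,0.8,8],255],
  [[0.1,0,0.3],[2,1.6,16],255],
  [[0.1,0,0.3],[3.1,2.5,24.8],255],
  [[0.1,0,0.3],[3.1,2.5,24.8],255],
  [[0.1,0,0.3],[3.1,2.5,24.8],255],
  [[0.1,0,0.3],[3.1,2.5,24.8],255],
  [[0.1,0,0.3],[3.1,2.5,24.8],255],
  [[0.1,0,0.3],[3.1,2.5,24.8],255],
  [[0.1,0,0.3],[3.1,2.5,24.8],255],
  [[0.1,0,0.3],[3.1,2.5,24.8],255],
])

```text
time_s: 36.1
ee_pos: [0.5975, -0.0158, 0.2593]
tool_rot: [-3.141, -0.0, 1.724]
ft_force: [-0.0, -0.1, -0.2]
grip_width: -0.0001
```

Run:
```python
from look import *
s=look('w10.png')
P=cloud('top',snap('top')[2])
for nm,x,y,lo,hi in(('setter',.664,.293,.09,.115),('brass',.502,-.259,.045,.065),('black',.640,-.251,.05,.07)):
    m=(P[...,2]>lo)&(P[...,2]<hi)&(np.hypot(P[...,0]-x,P[...,1]-y)<.04);print(nm,m.sum(),np.nanmedian(P[m],0) if m.any() else 'hidden')
```

```text
anvil top 1249 circ ((74.68024444580078, -2.3444595336914062), 18.883520126342773) mean [74.7 -1.9] z 0.15188201639926563
jaw 491 [[57.1, -44.5], [74.6, -33.1], [92.1, -28.0]]
fence 1909 [[47.1, 14.4], [74.4, 30.5], [102.8, 43.5]]
wing 399 theta 0.274 rmax 69.9 [-48.1 -13.6]
setter 47 [0.66376568 0.29322104 0.1030506 ]
brass 267 [ 0.50206821 -0.25950818  0.05335166]
black 181 [ 0.64001842 -0.25152196  0.05863918]
```

```bash
python3 -c "
from workcell import ctrl
print(ctrl.sign_off())"
```

```text
the job is handed in; nothing more can be done
None
```

I set the anvil down flat on the shelf, released it with the jaw still open, and tightened the knob by feel. The job is handed in at about 36 s of the 64 s allowed; no verdict was reported.

**Tightening:** the felt torque was about 0.25 N m while turning freely and 0.49 N m (8.1 N) at the end, slightly over the 0.45 N m called right. By the stated drag and rack ratio that puts the jaw at about 20 N. The climb was uneven near the end (0.40, 0.40, 0.42, then 0.49), so that figure is approximate.

**Last checks:**
- The anvil lies flat at stand (74.7, -2), about 7 mm from the nest.
- The knob stayed at about 0.27 rad after I let go.
- In the top view, the jars and the snap setter have not moved.
- The robot was clear of everything, with no force on the tool.

**What failed or disagreed:**
- **First grasp:** it missed because the real fingertips end about 33 mm short of the reported TCP. A touch on the table showed this, and I corrected for it from then on.
- **Top camera:** it read about 4 to 7 mm off in y, so I placed by the wrist camera.
- **First push on the wing:** it showed about 3.5 N upward and outward, probably the gripper body grazing the shelf's nose. I leaned the hand outward 15° and the forces cleared.
- **Jaw load:** working it out from the measured seat and knob angle gives about 50 N, right at the overtight limit. But 1 mm of seat error shifts that by about 40 N, so I went by the torque.
- **Final picture:** I could not view it because the limit was reached; the final anvil and knob positions come from depth and colour measurements.

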